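# Rake the dropped sealing disc out from under the wire rack

### The arm

A 6-joint arm with a two-finger parallel gripper is mounted at the origin on the work surface. World frame = base frame: x ahead of the robot, y to its left, z up, the work surface at z = 0. Lengths are in mm, angles in rad, forces in N, time in s.
With the tool pointing down it reaches from about 400 to 925 mm from the base axis. Payload 12.5 kg.
Tool frame: the origin (TCP) lies at the very end of the fingers, on their centre line; the grasp point (between the pads) lies 19 mm behind it; y points along the fingers, z is the direction in which the jaws open and shut, and the axes are right-handed (so a half turn about y gives the same grasp; the last joint's range is limited). The gripper opens to 95 mm and grips with 3 to 60 N. Pads are 20 mm wide; open, the fingers measure 119 mm over their backs; the gripper's body (75 mm by 180 mm) begins 59 mm behind the grasp point.
Start: joints at [-1.418, 0.491, 1.559, -0, 1.092, -0.106], TCP at [159.973, -604.198, 214.661] pointing down, gripper open.
Joint ranges: [-3.1, 3.1], [-0.84, 2.19], [0.05, 2.79], [-1.13, 4.28], [0.06, 2.93], [-2.69, 2.69]. Speed limits (rad/s): [2.22, 2.22, 2.79, 3.14, 3.14, 3.14].

### API

Orientations are given as [roll, pitch, yaw] about the fixed x, y, z axes, in that order (R = Rz(yaw) Ry(pitch) Rx(roll)).
In Python, from cell import env, optics gives the robot as it stands.
- The arm moves only by the tool drive_tool, never from a script. Its argument "steps" is a list of rows, each an object with "slide": the shift along the tool's x, y, z in m, a list of three; "dr": the turn, a rotation vector about the tool's x, y, z in rad, a list of three; "fingers": the finger opening in m, from 0 to 0.0951. A call has 1 to 5 rows; each row is the pose to reach, as a shift and turn from the pose commanded when the call began, along the tool's axes at that moment; what a row does not reach only later rows make up. A row lasts 1/12 s, in which the tool goes at most 41.7 mm and 7.16 degrees, less where a joint would pass 70% of its speed; a pose out of reach is approached as far as the arm can. A call with a gripper value outside its range is refused whole. The fingers move at their own pace and stop on an object; the grip force is fixed at half the most. Time passes only in rows, so rows that repeat a pose let the fingers close. It gives the time, the measured TCP pose, the force and the opening at its end, in the units of the state.
- env.state(): the state, without advancing time (a new reading comes with each control period).
- optics.read_camera(name): name is "scene" or "top" or "wrist"; returns the picture (384x512x3 uint8, red, green, blue); there is no depth.
- optics.camera_model(name): a dict with "mtx" (3x3 intrinsics, pixels), "distortion" ([k1, k2, p1, p2, k3] as OpenCV has them; the pictures are not rectified), "R" (3x3) and "t" (3): a world point X has camera coordinates R X + t. Camera axes: x right, y down, z forward; pixel columns grow to the right and rows downward; lengths in mm; the calibration is good to about 2 mm. A picture is of the moment at which its call begins: read the wrist's pose just before it. camera_model takes no time and is no camera call; for the wrist camera it gives the pose at the moment of the call.
- env.job_done(): hands the job in, once; it reports no verdict.
The state is a dict: "t": time; "joints": joint angles; "qvel": joint speeds; "tau": joint torques, N m; "eef_pos": TCP position; "tcp_rot": TCP orientation; "ft_force": force on the tool from outside, world axes, zero at the start; "moment": the same for the moment, N m; "opening": opening from 0.0 (shut) to 1.0 (fully open).
Only numpy, scipy, OpenCV 4.12 (cv2) and the standard library are available. Lean on these libraries where they do the work, as an engineer would, in place of code of your own. Each camera call takes 0.05 s, during which the arm holds its last target.

### The job

A brass sealing disc from the water filter has rolled under the low wire rack. Take the flat hooked probe off the carton, slide it in under the rack through the open front, get the hook behind the disc and drag the disc right out onto the open board in front, a thumb's width or more clear of the rack but not farther than a hand's width, keeping the blade flat and pressed on the board with a light, steady 6 N or so from hooking the disc until it is out. Then leave the probe lying flat on the board, out from under the rack; do not press hard on board or rack, do not touch the disc with the gripper, and leave everything else where it is.

Things in the scene. Friction and masses are not known exactly. Their poses are not given: they have to be found in the camera images.
- board: White prep board, 410 mm (x) by 515 mm (y -275 to +240); rack, disc and free strip are on it. Origin: level frame of its foot; the top is 20 mm above it at y = -140 mm (under the middle of the rack). The board rocked on that foot and stays so: its top slopes along y by an UNMEASURED -0.018 to +0.018 rad (+: rises towards +y). Hard: 1 mm overtravel gives about 20 N; 40 N marks it.
- rack: Low fixed wire rack, 300 mm (its x) by 150 mm (y), 40 mm high. Origin: centre of footprint on the board. Open front: long side at y = +75 mm; the back at y = -75 is closed by a plate; legs 8 mm thick at the corners (x = +-148, y = +-72). Underside of wires 31 mm above the board; wires 21 mm apart along y. Cup and jar on its two ends (x about +-112 mm) reach 100 mm above the board.
- rack_mouth (a point): Middle of the rack's open front edge, on the board; axes as the rack's (+y points out of the rack onto the open board).
- disc: Dropped round brass disc, 36 mm diameter, 6 mm thick, 35 to 70 g, with a small dark dimple in its top; lies flat on the board under the wires, its centre 53 to 103 mm behind the front edge and within -25 to +45 mm of the rack's middle in rack x. Origin: centre of its underside, z up.
- carton: Fixed long cardboard carton, 320 mm (its x) by 75 mm (its y); its top is 45 mm above its origin. Origin: centre of its underside; the carton is sunk by a varying 0 to 12 mm, so its top is 33 to 45 mm above the counter.
- probe: Flat hooked probe, 0.18-0.28 kg, lying on the carton. Origin: underside, below mid handle; x along blade, y to the hook's side, z up. Black handle 85 mm (x) by 22 mm (y), 4 to 48 mm above underside: pinch across its width. Steel blade 18 mm wide, 4 mm thick, x -33 to 205, flat underside. Hook: cross bar x 195 to 205, y -9 to +41. Pose None while held; tilts or slips a few mm in the fingers.
- probe_hook (a point): Middle of the hook's catching face, at the underside of the probe (x = 195, y = 20 mm in the probe's frame).
- cup: Bystander: small steel cup on the rack's +x end. Leave it where it is.
- jar: Bystander: small white jar on the rack's -x end. Leave it where it is.
- seal_a: Bystander: black rubber ring, 44 mm, 6 mm thick, on the counter to the right of the rack. Leave it where it is.
- seal_b: Bystander: a second black rubber ring of the same size. Leave it where it is.

How it is judged (in metres and radians):
On the way, in this order (a step that is already met when the one before it is completed fails the run):
1. the disc, still under the rack, lies in the corner of the hook (hook behind it), with the blade flat and pressed on the board with 2 to 12 N (x of disc in the frame of probe between 0.15 and 0.19 m and y of disc in the frame of probe between 0 and 0.046 m and contact force between probe and board between 2 and 12 N and angle between probe's own z axis and vertical below 0.05 rad and z of probe_hook in the frame of disc below 0.004 m and y of disc in the frame of rack below 0.035 m), for 0.2 s.
2. the disc is being dragged towards the front (centre from 35 mm behind to 10 mm beyond the front edge) in the hook, the blade still flat and pressed on the board with 2 to 12 N (x of disc in the frame of probe between 0.15 and 0.19 m and y of disc in the frame of probe between 0 and 0.046 m and contact force between probe and board between 2 and 12 N and angle between probe's own z axis and vertical below 0.05 rad and z of probe_hook in the frame of disc below 0.004 m and y of disc in the frame of rack between 0.04 and 0.085 m), for 0.2 s.
3. the disc is being drawn clear of the rack (centre 20 to 65 mm out from the front edge) in the hook, the blade still flat and pressed on the board with 2 to 12 N (x of disc in the frame of probe between 0.15 and 0.19 m and y of disc in the frame of probe between 0 and 0.046 m and contact force between probe and board between 2 and 12 N and angle between probe's own z axis and vertical below 0.05 rad and z of probe_hook in the frame of disc below 0.004 m and y of disc in the frame of rack between 0.095 and 0.14 m), for 0.2 s.
At the end, for the whole second after the job is handed in: The disc lies flat and still on the board in front of the rack's open front, its centre 35 to 140 mm out from the front edge (so its rim is at least 17 mm clear) and between the rack's two ends; the probe lies flat and still on the board, released, hook and handle out in front of the rack (y of disc in the frame of rack_mouth between 0.035 and 0.14 m and x of disc in the frame of rack between -0.15 and 0.15 m and z of disc in the frame of board below 0.03 m and angle between disc's own z axis and vertical below 0.1 rad and linear speed of each of disc, probe below 0.02 m/s and y of probe_hook in the frame of rack_mouth above 0.012 m and y of probe in the frame of rack_mouth above 0.05 m and z of probe in the frame of board below 0.032 m and angle between probe's own z axis and vertical below 0.06 rad); the robot touches nothing.
It fails at once if the probe is pressed on the board with more than 40 N (contact force between probe and board above 40 N).
It fails at once if the probe strikes or pries the rack with more than 12 N (contact force between probe and rack above 12 N).
It fails at once if the arm or gripper pushes the rack with more than 12 N (contact force between the arm and rack above 12 N).
It fails at once if the gripper touches the disc (contact force between the fingers and disc above 0.5 N).
It fails at once if a bystander is moved by more than 30 mm (distance of any of cup, jar, seal_a, seal_b from where it was at the start of the episode above 0.03 m).
It also fails if it takes over 64 s, if anything falls off the work surface, if the arm or the gripper's body presses on something with over 40 N, if the wrist force passes 120 N, or if a joint passes its speed limit or range.

## Working session

There is one attempt and no reset: what is moved stays moved. The work goes in short steps, Python scripts to look and compute and a tool call to move; the robot and the scene stay as the last step left them, time stands still between calls to the robot, and variables do not carry over. Pictures are saved under pics/ and viewed, and the job is handed in when it is done.

Besides the shell and the picture viewer there is one more tool, called after "Request:" by a JSON object that holds its "api" and its "payload", one argument or row to a line. drive_tool: Moves the arm, as the interface text tells. Its arguments: {"type":"object","properties":{"steps":{"type":"array","items":{"type":"object","properties":{"slide":{"type":"array","items":{"type":"number"}},"dr":{"type":"array","items":{"type":"number"}},"fingers":{"type":"number"}}}}},"required":["steps"]}

```bash
ls; mkdir -p pics; python3 - <<'E'
from cell import env, optics
import cv2
print(env.state())
for n in ["scene","top","wrist"]:
    m=optics.camera_model(n); print(n,m)
    im=optics.read_camera(n); cv2.imwrite(f"pics/{n}0.png",cv2.resize(im[:,:,::-1],(768,576)))
    cv2.imwrite(f"pics/raw_{n}0.png",im[:,:,::-1])
E
```

```text
pics
{'t': 0.0, 'joints': array([-1.41757667e+00,  4.91572341e-01,  1.55947148e+00, -1.02844284e-05,
        1.09169154e+00, -1.05584604e-01]), 'qvel': array([-1.09407594e-03,  8.49613323e-04,  7.37128380e-04,  4.06535645e-04,
       -2.35285487e-04, -4.71035372e-05]), 'tau': array([ 3.32728901e-03, -6.12620831e+01, -2.58172774e+01,  6.94444100e-02,
        4.82353487e-02, -7.79168226e-05]), 'eef_pos': array([ 159.94307583, -603.92660312,  214.04622318]), 'tcp_rot': array([-1.57193362e+00,  1.11357220e-04, -2.88278371e+00]), 'ft_force': array([ 0.09837286, -0.67335675, -0.20355807]), 'moment': array([ 0.03832856, -0.02678266,  0.05628013]), 'opening': 1.001424203878502}
scene {'mtx': array([[390.96551237,   0.        , 256.04328476],
       [  0.        , 390.96551237, 190.06354775],
       [  0.        ,   0.        ,   1.        ]]), 'distortion': array([-0.01831964,  0.        ,  0.        ,  0.        ,  0.        ]), 'R': array([[ 0.63619227,  0.77128349, -0.0195237 ],
       [ 0.49043179, -0.42380782, -0.76148774],
       [-0.59559722,  0.47487758, -0.64788521]]), 't': array([-
[... 308 characters left out ...]
ray([[ 0.00331532, -0.99998252,  0.00489617],
       [-0.98763872, -0.00404162, -0.15669533],
       [ 0.15671237, -0.00431615, -0.98763485]]), 't': array([   6.47277166,  585.39961325, 1065.61664514])}
wrist {'mtx': array([[282.3894404 ,   0.        , 259.96696449],
       [  0.        , 282.3894404 , 189.96670465],
       [  0.        ,   0.        ,   1.        ]]), 'distortion': array([0.02364091, 0.        , 0.        , 0.        , 0.        ]), 'R': array([[ 2.55976866e-01, -9.66682507e-01, -8.80626567e-04],
       [-9.27504298e-01, -2.45859020e-01,  2.81583238e-01],
       [-2.72418101e-01, -7.12620100e-02, -9.59536401e-01]]), 't': array([-624.84600313,  -31.59765897,  391.56450454])}
```

View pics/scene0.png

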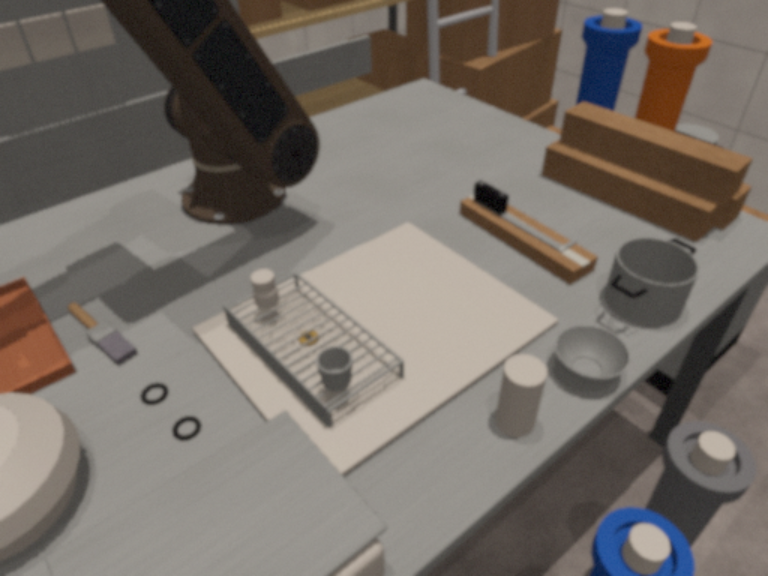

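View pics/top0.png

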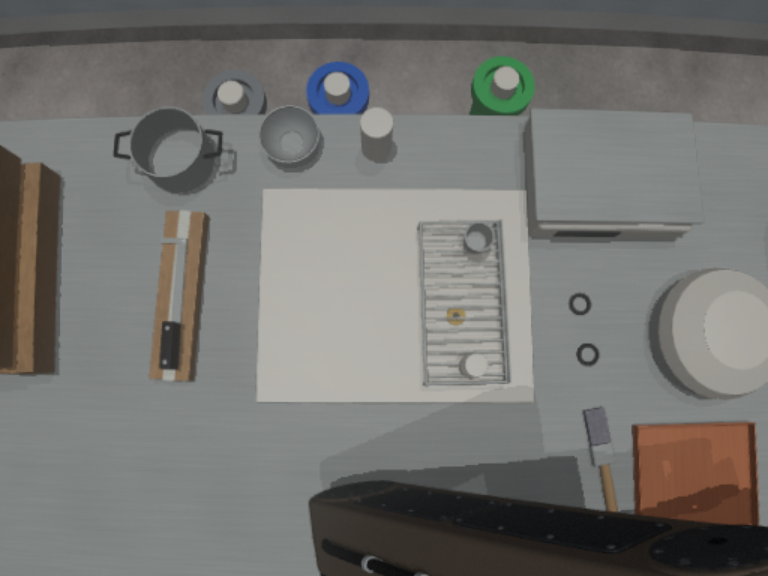

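View pics/wrist0.png

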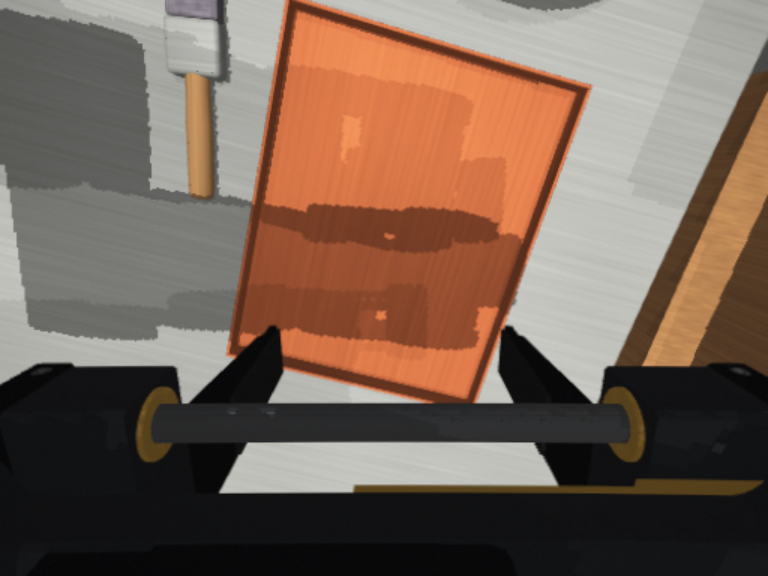

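The scene and top views show the rack with its open front to the left in the top view (world +y), the disc at about (455,315) in the top view and (308,338) in the scene view. The probe lies on the carton, with its handle at about (170,345) and the hook at (175,240) in the top view. The probe's x runs along world +x.

```bash
cat > h.py <<'E'
import numpy as np, cv2
from cell import env, optics
def ray(m,px):
    px=np.array(px,float).reshape(-1,1,2)
    u=cv2.undistortPoints(px,m['mtx'],m['distortion']).reshape(-1,2)
    d=np.c_[u,np.ones(len(u))]@m['R']   # R^T d
    d/=np.linalg.norm(d,axis=1,keepdims=True)
    o=-m['R'].T@m['t']
    return o,d
def onz(m,px,z):
    o,d=ray(m,px); s=(z-o[2])/d[:,2]; return o+s[:,None]*d
def tri(m1,p1,m2,p2):
    o1,d1=ray(m1,p1);o2,d2=ray(m2,p2);out=[]
    for a,b in zip(d1,d2):
        A=np.c_[a,-b]; s=np.linalg.lstsq(A,o2-o1,rcond=None)[0]
        x1=o1+s[0]*a;x2=o2+s[1]*b; out.append(np.r_[(x1+x2)/2,np.linalg.norm(x1-x2)])
    return np.array(out)
def proj(m,X):
    p,_=cv2.projectPoints(np.array(X,float).reshape(-1,1,3),cv2.Rodrigues(m['R'])[0],m['t'],m['mtx'],m['distortion']); return p.reshape(-1,2)
def st():
    s=env.state()
    print('t %.2f'%s['t'],'pos',s['eef_pos'].round(2),'rpy',s['tcp_rot'].round(4),'F',s['ft_force'].round(2),'M',s['moment'].round(2),'op %.3f'%s['opening'],'J',s['joints'].round(2))
def crop(im,x0,y0,x1,y1,name,k):
    cv2.imwrite(name,cv2.resize(im[y0:y1,x0:x1],None,fx=k,fy=k,interpolation=cv2.INTER_CUBIC))
E
python3 - <<'E'
from h import *
t=cv2.imread('pics/raw_top0.png'); s=cv2.imread('pics/raw_scene0.png')
crop(t,160,110,370,280,'pics/tb.png',3.7)
crop(t,90,130,150,260,'pics/tc.png',4.5)
crop(s,120,130,400,320,'pics/sb.png',2.8)
crop(s,290,110,410,190,'pics/sc.png',6)
E
```

```text
(no output)
```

View pics/tb.png

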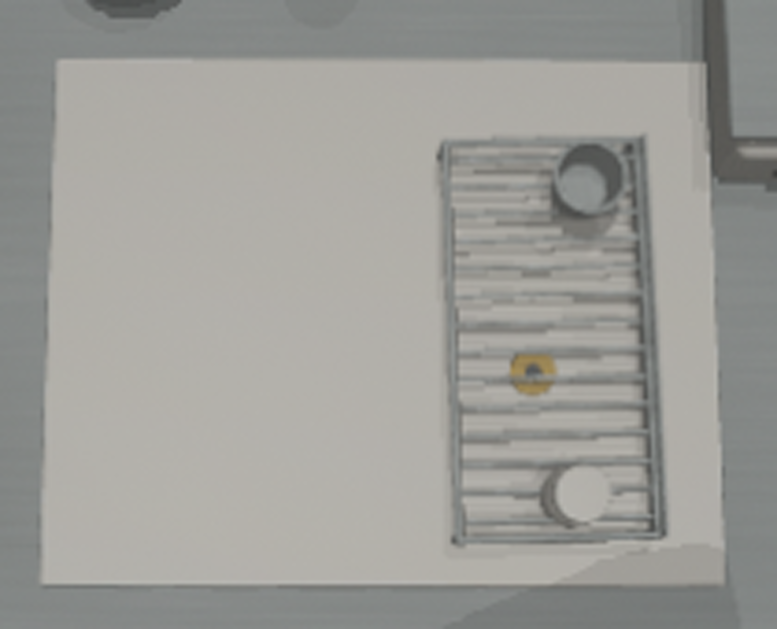

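View pics/tc.png

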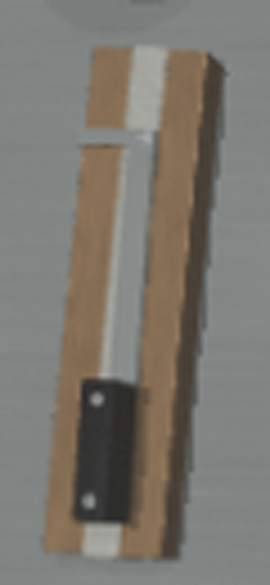

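View pics/sb.png

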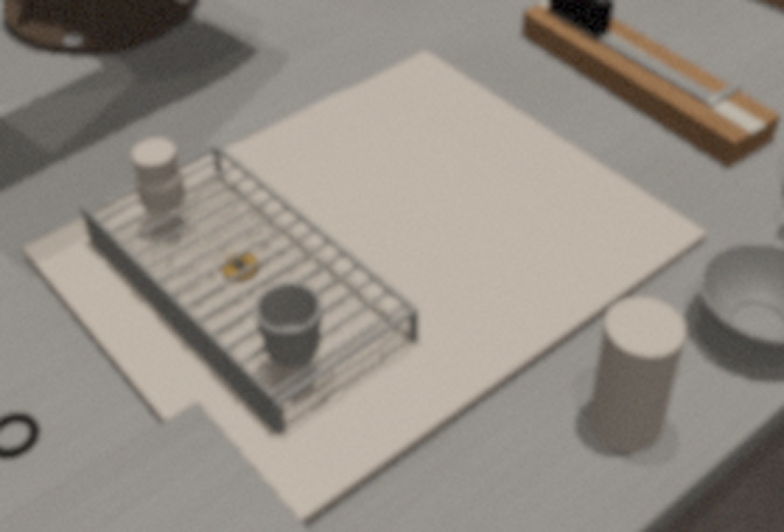

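View pics/sc.png

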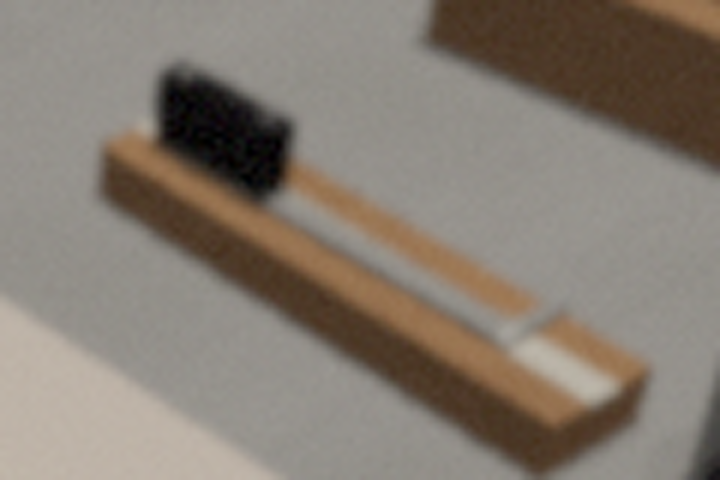

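```bash
python3 - <<'E'
from h import *
np.set_printoptions(suppress=True,precision=1)
T=optics.camera_model('top');S=optics.camera_model('scene')
t=lambda p,k,o:(np.array(p,float)+.5)/k-.5+o
tb=t([(57,60),(706,63),(41,583),(725,584)],3.7,[160,110])
sb=t([(705,234),(304,521),(425,52),(25,248)],2.8,[120,130])
print('board ++,+-,-+,--'); print(tri(T,tb,S,sb)); print(onz(T,tb,20)); print(onz(S,sb,20))
# rack top corners: ++,+-,-+,--
tr=t([(443,142),(641,138),(458,541),(660,535)],3.7,[160,110])
sr=t([(412,314),(280,412),(216,153),(87,215)],2.8,[120,130])
print('rack'); print(tri(T,tr,S,sr))
td=t([(533,374)],3.7,[160,110]); sd=t([(241,267)],2.8,[120,130])
print('disc',tri(T,td,S,sd),onz(T,td,26),onz(S,sd,26))
# probe: hook corner outer (x205,y-9): ; hook tip ; handle top corners
tp=t([(155,130),(79,129),(82,380),(136,384),(128,520),(74,519)],4.5,[90,130])
print('probe top hook corner, tip, handle top front-left, front-right, rear-right, rear left'); print(onz(T,tp[:2],43),onz(T,tp[2:],88))
sp=t([(290,120),(180,62)],6,[290,110])
tc=t([(92,47),(208,54),(44,551),(163,556)],4.5,[90,130]); print('carton top',onz(T,tc,40))
sc=t([(645,375),(550,425),(105,145)],6,[290,110]); print(tri(T,tc[[0,1,3]],S,sc))
E
```

```text
board ++,+-,-+,--
[[ 783.8  230.1    8.3    2.1]
 [ 786.2 -269.4   29.    28.6]
 [ 375.   229.     9.7    1.3]
 [ 376.2 -284.4   14.6    2.3]]
[[ 780.7  228.6   20. ]
 [ 781.4 -283.8   20. ]
 [ 375.7  227.6   20. ]
 [ 375.9 -284.    20. ]]
[[ 789.7  217.7   20. ]
 [ 789.5 -254.8   20. ]
 [ 386.   218.4   20. ]
 [ 383.  -285.    20. ]]
rack
[[ 706.1  -74.1   48.1    4.5]
 [ 713.3 -222.2   46.4    4. ]
 [ 408.3  -81.7   43.3    0.8]
 [ 412.7 -228.7   49.7    0.4]]
disc [[ 534.8 -141.1   16.4    1.6]] [[ 533.4 -140.5   26. ]] [[ 543.8 -145.    26. ]]
probe top hook corner, tip, handle top front-left, front-right, rear-right, rear left
[[677.4 366.3  43. ]
 [678.2 415.4  43. ]] [[515.  387.9  88. ]
 [512.9 355.1  88. ]
 [433.1 356.1  88. ]
 [433.3 388.5  88. ]]
carton top [[732.6 411.6  40. ]
 [727.6 335.9  40. ]
 [414.5 423.5  40. ]
 [412.6 348.9  40. ]]
[[733.9 413.6  27.3   6.4]
 [729.5 337.7  32.    1.3]
 [413.4 352.2  32.6   2.5]]
```

```bash
cat >> h.py <<'E'
from scipy.spatial.transform import Rotation as Ro
def plan(wps,s=None,pos=None,rpy=None):
    """wps: list of (xyz, yaw) world; prints rows from start pose. tool down: rpy=(-pi/2,0,yaw)"""
    s=env.state()
    p=np.array(s['eef_pos'] if pos is None else pos); R=Ro.from_euler('xyz',s['tcp_rot'] if rpy is None else rpy)
    for w in wps:
        q=w[1] if np.ndim(w[1]) else [-np.pi/2,0,w[1]]
        Rt=Ro.from_euler('xyz',q)
        print('slide',(R.inv().apply(np.array(w[0])-p)/1000).round(4),'dr',(R.inv()*Rt).as_rotvec().round(4))
E
python3 - <<'E'
from h import *
W=[((160,-604,214),-2.883),((285,-485,310),-2.31),((390,-330,345),-1.735),((460,-180,350),-1.16),((450,-60,350),-.58),((430,-60,350),0)]
for a,b in zip(W,W[1:]): plan([b],pos=a[0],rpy=[-np.pi/2,0,a[1]])
E
```

```text
slide [-0.1513 -0.096  -0.0831] dr [-0.    -0.573  0.   ]
slide [-0.1853 -0.035  -0.0268] dr [ 0.    -0.575  0.   ]
slide [-0.1594 -0.005   0.0445] dr [-0.    -0.575  0.   ]
slide [-0.114  -0.      0.0388] dr [ 0.   -0.58  0.  ]
slide [-0.0167 -0.     -0.011 ] dr [ 0.   -0.58  0.  ]
```

Request:
{"api": "drive_tool", "payload": {
  "steps": [
    {"slide": [-0.1513, -0.096, -0.083], "dr": [0, -0.573, 0]},
    {"slide": [-0.1513, -0.096, -0.083], "dr": [0, -0.573, 0]},
    {"slide": [-0.1513, -0.096, -0.083], "dr": [0, -0.573, 0]},
    {"slide": [-0.1513, -0.096, -0.083], "dr": [0, -0.573, 0]},
    {"slide": [-0.1513, -0.096, -0.083], "dr": [0, -0.573, 0]}
  ]
}}

```text
invalid input
```

Request:
{"api": "drive_tool", "payload": {
  "steps": [
    {"slide": [-0.185, -0.035, -0.027], "dr": [0, -0.575, 0]},
    {"slide": [-0.185, -0.035, -0.027], "dr": [0, -0.575, 0]},
    {"slide": [-0.185, -0.035, -0.027], "dr": [0, -0.575, 0]},
    {"slide": [-0.185, -0.035, -0.027], "dr": [0, -0.575, 0]},
    {"slide": [-0.185, -0.035, -0.027], "dr": [0, -0.575, 0]}
  ]
}}

```text
invalid input
```

Request:
{"api": "drive_tool", "payload": {
  "steps": [
    {"slide": [-0.16, -0.005, 0.044], "dr": [0, -0.575, 0]},
    {"slide": [-0.16, -0.005, 0.044], "dr": [0, -0.575, 0]},
    {"slide": [-0.16, -0.005, 0.044], "dr": [0, -0.575, 0]},
    {"slide": [-0.16, -0.005, 0.044], "dr": [0, -0.575, 0]},
    {"slide": [-0.16, -0.005, 0.044], "dr": [0, -0.575, 0]}
  ]
}}

```text
invalid input
```

Request:
{"api": "drive_tool", "payload": {
  "steps": [
    {"slide": [-0.114, 0, 0.039], "dr": [0, -0.58, 0]},
    {"slide": [-0.114, 0, 0.039], "dr": [0, -0.58, 0]},
    {"slide": [-0.114, 0, 0.039], "dr": [0, -0.58, 0]},
    {"slide": [-0.114, 0, 0.039], "dr": [0, -0.58, 0]},
    {"slide": [-0.114, 0, 0.039], "dr": [0, -0.58, 0]}
  ]
}}

```text
invalid input
```

Request:
{"api": "drive_tool", "payload": {
  "steps": [
    {"slide": [-0.017, 0, -0.011], "dr": [0, -0.58, 0]},
    {"slide": [-0.017, 0, -0.011], "dr": [0, -0.58, 0]},
    {"slide": [-0.017, 0, -0.011], "dr": [0, -0.58, 0]},
    {"slide": [-0.017, 0, -0.011], "dr": [0, -0.58, 0]},
    {"slide": [-0.017, 0, -0.011], "dr": [0, -0.58, 0]}
  ]
}}

```text
invalid input
```

```bash
cat > look.py <<'E'
import sys,pickle
from h import *
n=sys.argv[1]; st()
for c in sys.argv[2:]:
    m=optics.camera_model(c); im=optics.read_camera(c)[:,:,::-1]
    cv2.imwrite(f'pics/raw_{c}{n}.png',im); pickle.dump(m,open(f'pics/m_{c}{n}.pkl','wb'))
    cv2.imwrite(f'pics/{c}{n}.png',cv2.resize(im,(768,576),interpolation=cv2.INTER_CUBIC))
E
python3 look.py 1 wrist top scene
```

```text
t 0.15 pos [ 159.94 -604.01  214.21] rpy [-1.5716e+00  1.0000e-04 -2.8828e+00] F [-0.87 -0.65  0.05] M [ 0.02 -0.08  0.03] op 0.998 J [-1.42  0.49  1.56 -0.    1.09 -0.11]
```

View pics/wrist1.png

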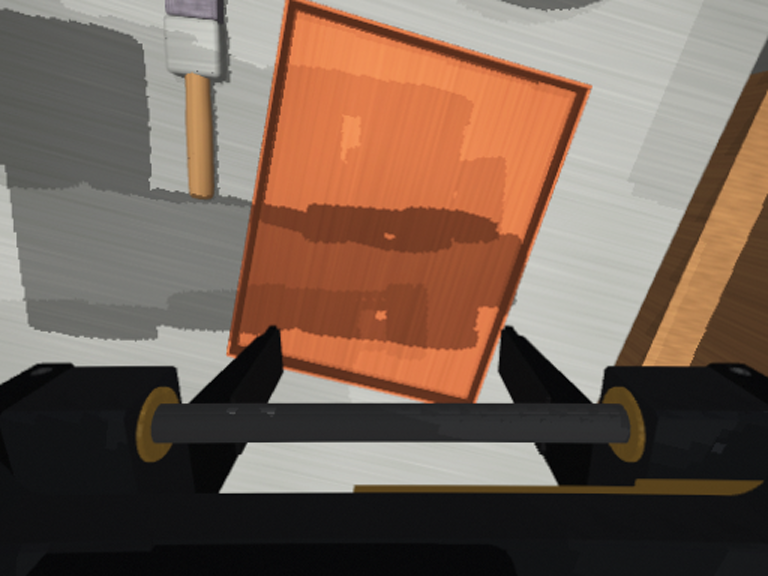

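All the moves were refused: the rows also need "fingers".

Request:
{"api": "drive_tool", "payload": {
  "steps": [
    {"slide": [-0.1513, -0.096, -0.083], "dr": [0, -0.573, 0], "fingers": 0.095},
    {"slide": [-0.1513, -0.096, -0.083], "dr": [0, -0.573, 0], "fingers": 0.095},
    {"slide": [-0.1513, -0.096, -0.083], "dr": [0, -0.573, 0], "fingers": 0.095},
    {"slide": [-0.1513, -0.096, -0.083], "dr": [0, -0.573, 0], "fingers": 0.095},
    {"slide": [-0.1513, -0.096, -0.083], "dr": [0, -0.573, 0], "fingers": 0.095}
  ]
}}

```text
t: 0.72
eef_pos: [286.6, -483.4, 312.5]
tcp_rot: [-1.569, -0.0, -2.302]
ft_force: [-0.2, -1.3, 0.7]
opening: 0.997
```

Request:
{"api": "drive_tool", "payload": {
  "steps": [
    {"slide": [-0.185, -0.035, -0.027], "dr": [0, -0.575, 0], "fingers": 0.095},
    {"slide": [-0.185, -0.035, -0.027], "dr": [0, -0.575, 0], "fingers": 0.095},
    {"slide": [-0.185, -0.035, -0.027], "dr": [0, -0.575, 0], "fingers": 0.095},
    {"slide": [-0.185, -0.035, -0.027], "dr": [0, -0.575, 0], "fingers": 0.095},
    {"slide": [-0.185, -0.035, -0.027], "dr": [0, -0.575, 0], "fingers": 0.095}
  ]
}}

```text
t: 1.13
eef_pos: [391.1, -327.3, 346.8]
tcp_rot: [-1.57, -0.0, -1.727]
ft_force: [1.1, 0.0, 0.8]
opening: 0.999
```

Request:
{"api": "drive_tool", "payload": {
  "steps": [
    {"slide": [-0.16, -0.005, 0.044], "dr": [0, -0.575, 0], "fingers": 0.095},
    {"slide": [-0.16, -0.005, 0.044], "dr": [0, -0.575, 0], "fingers": 0.095},
    {"slide": [-0.16, -0.005, 0.044], "dr": [0, -0.575, 0], "fingers": 0.095},
    {"slide": [-0.16, -0.005, 0.044], "dr": [0, -0.575, 0], "fingers": 0.095},
    {"slide": [-0.16, -0.005, 0.044], "dr": [0, -0.575, 0], "fingers": 0.095}
  ]
}}

```text
t: 1.55
eef_pos: [461.0, -174.3, 351.1]
tcp_rot: [-1.569, 0.0, -1.148]
ft_force: [-0.8, -0.8, 1.0]
opening: 0.998
```

Request:
{"api": "drive_tool", "payload": {
  "steps": [
    {"slide": [-0.114, 0, 0.039], "dr": [0, -0.58, 0], "fingers": 0.095},
    {"slide": [-0.114, 0, 0.039], "dr": [0, -0.58, 0], "fingers": 0.095},
    {"slide": [-0.114, 0, 0.039], "dr": [0, -0.58, 0], "fingers": 0.095},
    {"slide": [-0.114, 0, 0.039], "dr": [0, -0.58, 0], "fingers": 0.095},
    {"slide": [-0.114, 0, 0.039], "dr": [0, -0.58, 0], "fingers": 0.095}
  ]
}}

```text
t: 1.97
eef_pos: [449.1, -57.6, 351.0]
tcp_rot: [-1.571, -0.001, -0.57]
ft_force: [0.5, -0.5, -0.1]
opening: 0.999
```

Request:
{"api": "drive_tool", "payload": {
  "steps": [
    {"slide": [-0.017, 0, -0.011], "dr": [0, -0.58, 0], "fingers": 0.095},
    {"slide": [-0.017, 0, -0.011], "dr": [0, -0.58, 0], "fingers": 0.095},
    {"slide": [-0.017, 0, -0.011], "dr": [0, -0.58, 0], "fingers": 0.095},
    {"slide": [-0.017, 0, -0.011], "dr": [0, -0.58, 0], "fingers": 0.095},
    {"slide": [-0.017, 0, -0.011], "dr": [0, -0.58, 0], "fingers": 0.095}
  ]
}}

```text
t: 2.38
eef_pos: [429.0, -59.4, 350.7]
tcp_rot: [-1.571, -0.0, 0.007]
ft_force: [-0.4, 0.7, -0.4]
opening: 1.0
```

```bash
python3 look.py 2 wrist top scene
```

```text
t 2.38 pos [428.99 -59.39 350.75] rpy [-1.571e+00 -3.000e-04  7.000e-03] F [-0.41  0.69 -0.4 ] M [ 0.12 -0.16  0.02] op 1.000 J [-0.29  0.08  1.78 -0.    1.28 -1.87]
```

View pics/wrist2.png

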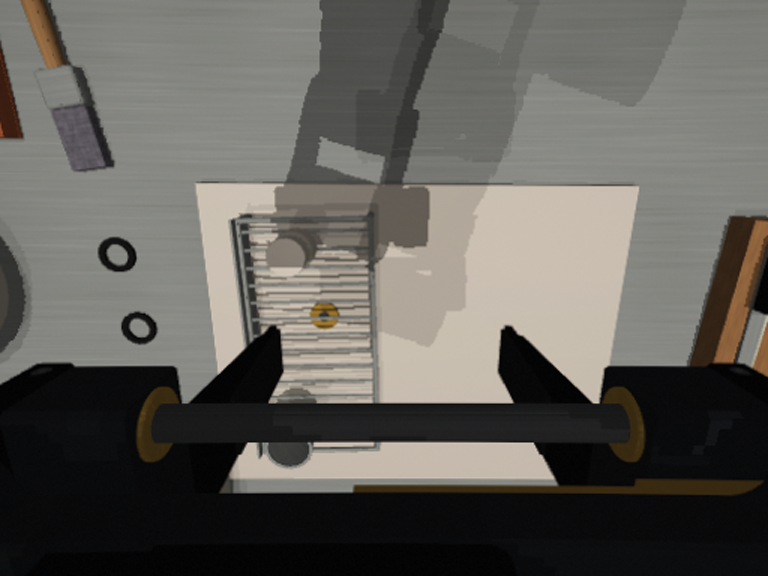

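View pics/scene2.png

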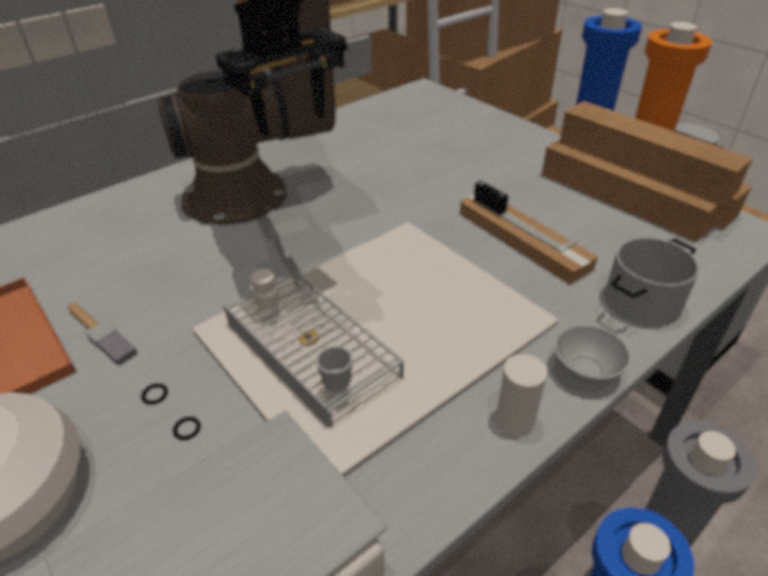

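```bash
python3 - <<'E'
from h import *
import pickle
np.set_printoptions(suppress=True,precision=1)
T=optics.camera_model('top');S=optics.camera_model('scene');W=pickle.load(open('pics/m_wrist2.pkl','rb'))
print('cam origins',[-m['R'].T@m['t'] for m in (T,S,W)])
t=lambda p,k,o:(np.array(p,float)+.5)/k-.5+np.array(o)
wb=t([(638,186),(197,183)],1.5,[0,0])
tb=t([(41,583),(725,584)],3.7,[160,110]); sb=t([(425,52),(25,248)],2.8,[120,130])
print('corners W-T',tri(W,wb,T,tb)); print('W-S',tri(W,wb,S,sb)); print('W z20',onz(W,wb,20))
ims={c:cv2.imread(f'pics/raw_{c}2.png') for c in('top','scene','wrist')}
rois={'top':(290,190,320,230),'scene':(195,215,220,235),'wrist':(195,195,240,225)}
c={}
for n,im in ims.items():
    hsv=cv2.cvtColor(im,cv2.COLOR_BGR2HSV); x0,y0,x1,y1=rois[n]
    m=np.zeros(im.shape[:2],np.uint8); h=hsv[y0:y1,x0:x1]; m[y0:y1,x0:x1]=((h[...,0]>10)&(h[...,0]<32)&(h[...,1]>90))
    pts=cv2.findNonZero(m); (cx,cy),r=cv2.minEnclosingCircle(pts); c[n]=(cx,cy); print(n,len(pts),cx,cy,r,pts.mean((0,1)),cv2.boundingRect(pts))
print('disc W-T',tri(W,[c['wrist']],T,[c['top']]),'W-S',tri(W,[c['wrist']],S,[c['scene']]))
print(onz(W,[c['wrist']],26),onz(T,[c['top']],26),onz(S,[c['scene']],26))
E
```

```text
cam origins [array([ 411.1,   13.4, 1144.1]), array([1181.9, -485.1,  744.7]), array([349.8, -60. , 520.6])]
corners W-T [[ 376.2  229.5    9.2    1.8]
 [ 376.3 -286.9    7.7    1.8]]
W-S [[ 376.8  227.2   11.7    1.1]
 [ 376.7 -283.5   14.4    0.1]]
W z20 [[ 376.5  223.1   20. ]
 [ 376.4 -281.    20. ]]
top 4 307.0 206.5 1.1181340217590332 [307.  206.5] (306, 206, 3, 2)
scene 42 205.0 224.0 5.831051826477051 [205.3 224.8] (200, 221, 11, 9)
wrist 203 215.96377563476562 209.94203186035156 9.434333801269531 [216.  209.6] (207, 202, 19, 18)
disc W-T [[ 550.8 -152.4  -18.6    8.3]] W-S [[ 535.7 -141.9   21.7    0.8]]
[[ 534.3 -140.9   26. ]] [[ 545.3 -150.    26. ]] [[ 539.4 -144.4   26. ]]
```

Request:
{"api": "drive_tool", "payload": {
  "steps": [
    {"slide": [0.05, 0.03, 0.19], "dr": [0, 0, 0], "fingers": 0.095},
    {"slide": [0.05, 0.03, 0.19], "dr": [0, 0, 0], "fingers": 0.095},
    {"slide": [0.05, 0.03, 0.19], "dr": [0, 0, 0], "fingers": 0.095},
    {"slide": [0.05, 0.03, 0.19], "dr": [0, 0, 0], "fingers": 0.095},
    {"slide": [0.05, 0.03, 0.19], "dr": [0, 0, 0], "fingers": 0.095}
  ]
}}

```text
t: 2.95
eef_pos: [479.2, 133.2, 320.2]
tcp_rot: [-1.571, 0.0, -0.003]
ft_force: [0.1, 0.0, 0.6]
opening: 1.001
```

Request:
{"api": "drive_tool", "payload": {
  "steps": [
    {"slide": [0.04, 0.03, 0.19], "dr": [0, 0, 0], "fingers": 0.095},
    {"slide": [0.04, 0.03, 0.19], "dr": [0, 0, 0], "fingers": 0.095},
    {"slide": [0.04, 0.03, 0.19], "dr": [0, 0, 0], "fingers": 0.095},
    {"slide": [0.04, 0.03, 0.19], "dr": [0, 0, 0], "fingers": 0.095},
    {"slide": [0.04, 0.03, 0.19], "dr": [0, 0, 0], "fingers": 0.095}
  ]
}}

```text
t: 3.37
eef_pos: [519.0, 323.7, 289.6]
tcp_rot: [-1.571, 0.001, -0.002]
ft_force: [0.6, -0.5, 0.6]
opening: 0.999
```

Request:
{"api": "drive_tool", "payload": {
  "steps": [
    {"slide": [0.02, 0.03, 0.05], "dr": [0, 0, 0], "fingers": 0.095},
    {"slide": [0.02, 0.03, 0.05], "dr": [0, 0, 0], "fingers": 0.095},
    {"slide": [0.02, 0.03, 0.05], "dr": [0, 0, 0], "fingers": 0.095}
  ]
}}

```text
t: 3.62
eef_pos: [538.8, 373.2, 257.0]
tcp_rot: [-1.573, 0.004, -0.001]
ft_force: [0.0, -0.4, 0.1]
opening: 0.998
```

```bash
python3 look.py 3 wrist
```

```text
t 3.62 pos [538.78 373.16 257.02] rpy [-1.5725e+00  3.7000e-03 -7.0000e-04] F [ 0.03 -0.35  0.08] M [ 0.1  -0.16 -0.06] op 0.998 J [ 0.5   0.5   1.42  0.    1.22 -1.07]
```

View pics/wrist3.png

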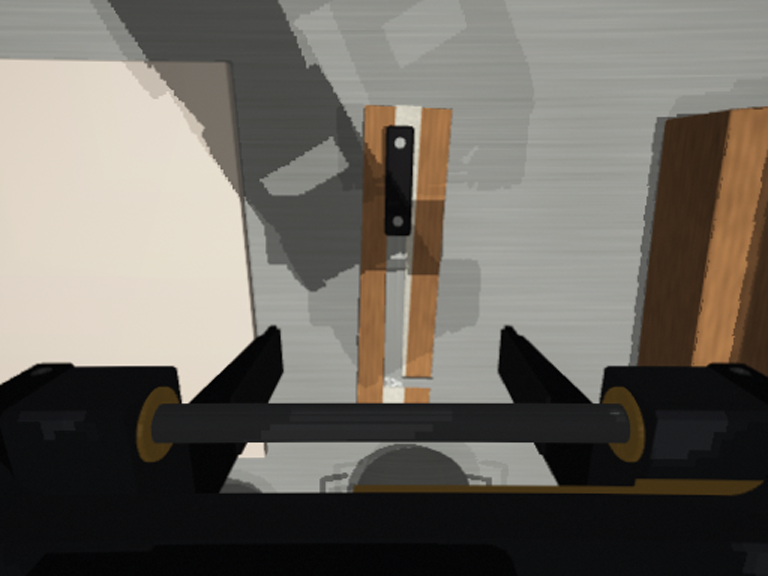

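The handle's top runs from (399,127) to (398,235), the screws are at (400,142) and (397.5,221), and the hook bar is near row 382.

```bash
python3 - <<'E'
from h import *
import pickle
np.set_printoptions(suppress=True,precision=1)
W=pickle.load(open('pics/m_wrist3.pkl','rb'));T=optics.camera_model('top')
im=cv2.imread('pics/raw_wrist3.png'); crop(im,225,65,315,285,'pics/w3c.png',2.7)
t=lambda p,k,o:(np.array(p,float)+.5)/k-.5+np.array(o)
h=t([(386,126.5),(413,126.5),(411,235),(386,235),(400,142),(397.5,221)],1.5,[0,0])
for z in (75,80,85,90): 
    P=onz(W,h,z); print(z,np.round(P[:,:2],1).tolist(), 'len',np.linalg.norm(P[0]-P[3]),np.linalg.norm(P[1]-P[2]),'wid',np.linalg.norm(P[0]-P[1]))
c=t([(366,106),(452,108)],1.5,[0,0])
for z in (30,36,42): P=onz(W,c,z);print(z,P[:,:2].tolist(),np.linalg.norm(P[0]-P[1]))
b=t([(386,375),(433,378),(433,387)],1.5,[0,0])
for z in (33,40): print(onz(W,b,z))
bd=t([(232,62)],1.5,[0,0]);print('board corner',tri(W,bd,T,t([(41,583)],3.7,[160,110])))
E
```

```text
75 [[433.5, 369.5], [433.5, 390.5], [518.4, 390.1], [518.4, 369.2], [444.8, 380.5], [506.7, 378.8]] len 84.92618778305325 84.91179654414911 wid 21.02395344017836
80 [[433.8, 369.5], [433.9, 390.3], [517.6, 389.9], [517.6, 369.3], [445.1, 380.4], [506.1, 378.7]] len 83.72073690666186 83.70654993845432 wid 20.725537324239973
85 [[434.2, 369.6], [434.2, 390.0], [516.7, 389.6], [516.7, 369.3], [445.3, 380.3], [505.4, 378.6]] len 82.51528603027029 82.50130333275953 wid 20.427121208301475
90 [[434.6, 369.7], [434.6, 389.8], [515.9, 389.4], [515.9, 369.4], [445.5, 380.2], [504.7, 378.5]] len 81.30983515387872 81.29605672706485 wid 20.128705092363088
30 [[413.4434862832411, 351.713522614301], [415.15871337381714, 426.27701784142033]] 74.58322079701905
36 [[414.15157244231557, 352.0412141371827], [415.84089360717894, 425.47853990321806]] 73.45675341086658
42 [[414.85965860139004, 352.36890566006434], [416.52307384054075, 424.68006196501585]] 72.33028602471421
[[670.6 368.2  33. ]
 [674.  416.7  33. ]
 [684.3 417.   33. ]]
[[666.9 368.3  40. ]
 [670.2 416.   40. ]
 [680.4 416.2  40. ]]
board corner [[374.8 230.8   3.9   0.8]]
```

View pics/w3c.png

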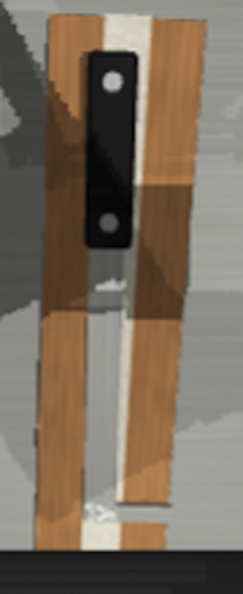

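```bash
python3 - <<'E'
from h import *
plan([((496,379,110),-.02),((496,379,46),-.02)])
E
```

```text
slide [-0.0423  0.1486  0.0076] dr [ 0.0017  0.0193 -0.0028]
slide [-0.0421  0.2126  0.0077] dr [ 0.0017  0.0193 -0.0028]
```

Request:
{"api": "drive_tool", "payload": {
  "steps": [
    {"slide": [-0.0423, 0.1486, 0.0076], "dr": [0.0017, 0.0193, -0.0028], "fingers": 0.095},
    {"slide": [-0.0423, 0.1486, 0.0076], "dr": [0.0017, 0.0193, -0.0028], "fingers": 0.095},
    {"slide": [-0.0423, 0.1486, 0.0076], "dr": [0.0017, 0.0193, -0.0028], "fingers": 0.095},
    {"slide": [-0.0423, 0.1486, 0.0076], "dr": [0.0017, 0.0193, -0.0028], "fingers": 0.095},
    {"slide": [-0.0423, 0.1486, 0.0076], "dr": [0.0017, 0.0193, -0.0028], "fingers": 0.095}
  ]
}}

```text
t: 4.08
eef_pos: [493.5, 376.1, 107.8]
tcp_rot: [-1.574, 0.004, -0.021]
ft_force: [0.3, -0.8, -0.3]
opening: 1.002
```

```bash
python3 look.py 4 wrist; python3 - <<'E'
from h import *
plan([((496,379,46),-.02)])
E
```

```text
t 4.08 pos [493.54 376.09 107.83] rpy [-1.5736  0.0042 -0.021 ] F [ 0.32 -0.82 -0.27] M [ 0.13 -0.09 -0.03] op 1.002 J [ 0.54  0.61  1.67 -0.    0.87 -1.  ]
slide [0.0002 0.0651 0.0021] dr [ 0.0005 -0.0006 -0.0004]
```

View pics/wrist4.png

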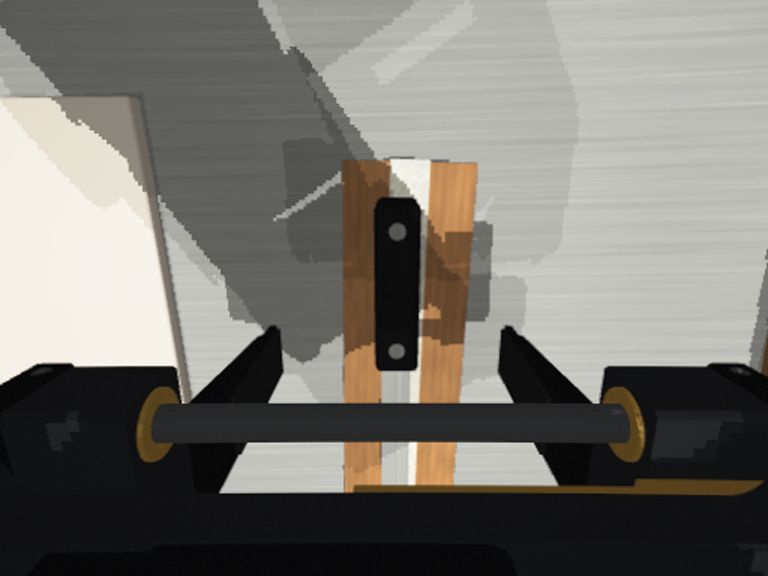

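Request:
{"api": "drive_tool", "payload": {
  "steps": [
    {"slide": [0.0, 0.035, 0.003], "dr": [0, 0, 0], "fingers": 0.095},
    {"slide": [0.0, 0.061, 0.003], "dr": [0, 0, 0], "fingers": 0.06},
    {"slide": [0.0, 0.061, 0.003], "dr": [0, 0, 0], "fingers": 0.04},
    {"slide": [0.0, 0.061, 0.003], "dr": [0, 0, 0], "fingers": 0.03},
    {"slide": [0.0, 0.061, 0.003], "dr": [0, 0, 0], "fingers": 0.015}
  ]
}}

```text
t: 4.55
eef_pos: [498.6, 381.6, 53.9]
tcp_rot: [-1.567, -0.006, -0.02]
ft_force: [0.1, -0.1, 0.4]
opening: 0.776
```

Request:
{"api": "drive_tool", "payload": {
  "steps": [
    {"slide": [0.0, 0, 0], "dr": [0, 0, 0], "fingers": 0.0},
    {"slide": [0.0, 0, 0], "dr": [0, 0, 0], "fingers": 0.0},
    {"slide": [0.0, 0, 0], "dr": [0, 0, 0], "fingers": 0.0},
    {"slide": [0.0, 0, 0], "dr": [0, 0, 0], "fingers": 0.0}
  ]
}}

```text
t: 4.88
eef_pos: [497.2, 381.4, 51.8]
tcp_rot: [-1.569, -0.004, -0.019]
ft_force: [-0.5, 0.4, 0.4]
opening: 0.493
```

Request:
{"api": "drive_tool", "payload": {
  "steps": [
    {"slide": [0.0, 0.006, 0], "dr": [0, 0, 0], "fingers": 0.035},
    {"slide": [0.0, 0.006, 0], "dr": [0, 0, 0], "fingers": 0.0},
    {"slide": [0.0, 0.006, 0], "dr": [0, 0, 0], "fingers": 0.0},
    {"slide": [0.0, 0.006, 0], "dr": [0, 0, 0], "fingers": 0.0},
    {"slide": [0.0, 0.006, 0], "dr": [0, 0, 0], "fingers": 0.0}
  ]
}}

```text
t: 5.3
eef_pos: [496.9, 381.2, 44.7]
tcp_rot: [-1.569, -0.002, -0.019]
ft_force: [-0.4, 0.4, -1.9]
opening: 0.23
```

Request:
{"api": "drive_tool", "payload": {
  "steps": [
    {"slide": [0.0, 0, 0], "dr": [0, 0, 0], "fingers": 0.0},
    {"slide": [0.0, 0, 0], "dr": [0, 0, 0], "fingers": 0.0},
    {"slide": [0.0, 0, 0], "dr": [0, 0, 0], "fingers": 0.0},
    {"slide": [0.0, 0, 0], "dr": [0, 0, 0], "fingers": 0.0}
  ]
}}

```text
t: 5.63
eef_pos: [497.0, 381.3, 44.9]
tcp_rot: [-1.569, -0.003, -0.019]
ft_force: [-0.0, 0.9, -2.7]
opening: 0.231
```

```bash
python3 look.py 5 wrist
```

```text
t 5.63 pos [496.97 381.25  44.95] rpy [-1.5692 -0.0027 -0.0191] F [-0.    0.86 -2.67] M [ 0.09 -0.17  0.06] op 0.231 J [ 0.55  0.69  1.7  -0.    0.74 -1.  ]
```

View pics/wrist5.png

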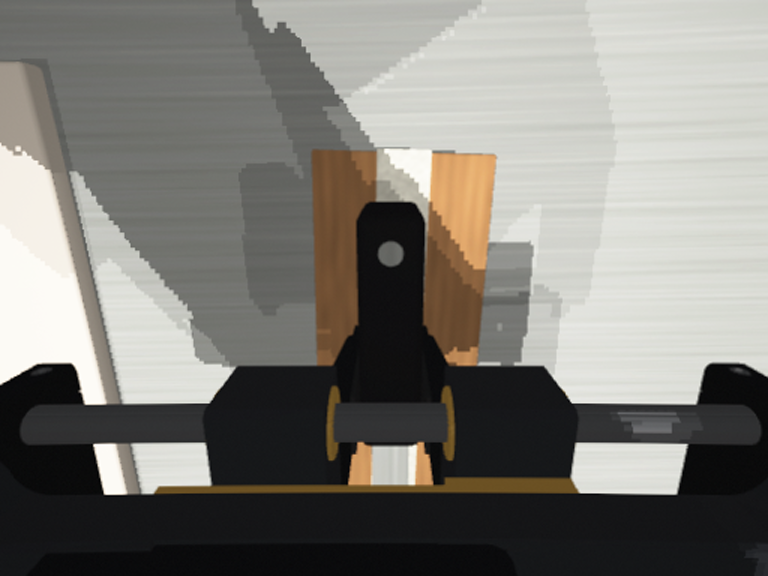

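Request:
{"api": "drive_tool", "payload": {
  "steps": [
    {"slide": [0.0, -0.02, 0], "dr": [0, 0, 0], "fingers": 0.0},
    {"slide": [0.0, -0.05, 0], "dr": [0, 0, 0], "fingers": 0.0},
    {"slide": [0.0, -0.08, 0], "dr": [0, 0, 0], "fingers": 0.0},
    {"slide": [0.0, -0.08, 0], "dr": [0, 0, 0], "fingers": 0.0},
    {"slide": [0.0, -0.08, 0], "dr": [0, 0, 0], "fingers": 0.0}
  ]
}}

```text
t: 6.1
eef_pos: [497.2, 381.5, 126.4]
tcp_rot: [-1.568, -0.005, -0.019]
ft_force: [-0.6, 0.1, -3.2]
opening: 0.233
```

```bash
python3 look.py 6 wrist scene; python3 - <<'E'
from h import *
im=cv2.imread('pics/raw_wrist2.png'); crop(im,130,110,270,310,'pics/w2c.png',3)
im=cv2.imread('pics/raw_scene6.png'); crop(im,290,60,430,200,'pics/s6c.png',4.2)
E
```

```text
t 6.10 pos [497.22 381.46 126.44] rpy [-1.5675 -0.0054 -0.019 ] F [-0.61  0.07 -3.21] M [ 0.1 -0.2 -0. ] op 0.233 J [ 0.55  0.59  1.65 -0.    0.9  -1.  ]
```

View pics/w2c.png

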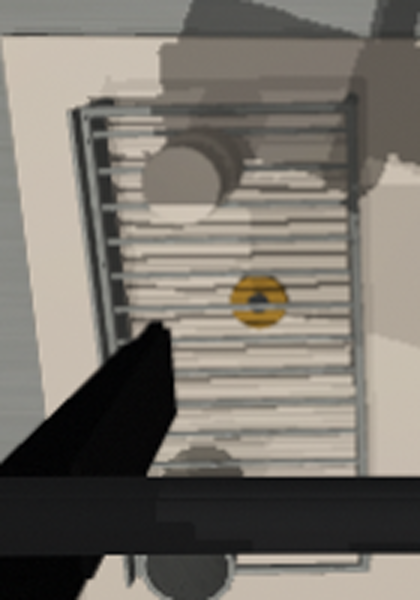

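View pics/s6c.png

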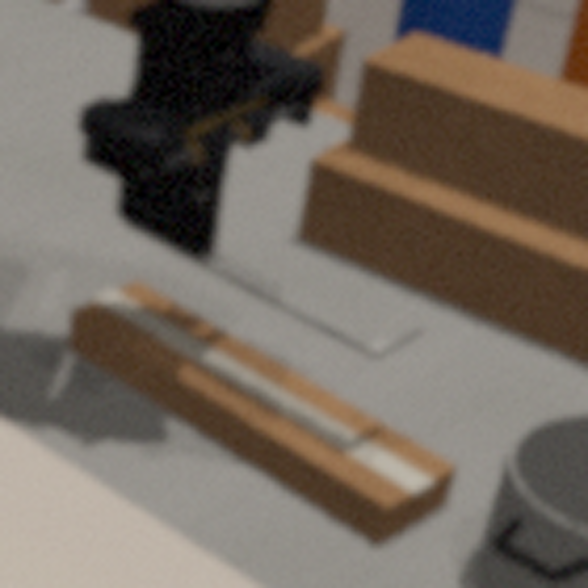

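View pics/wrist6.png

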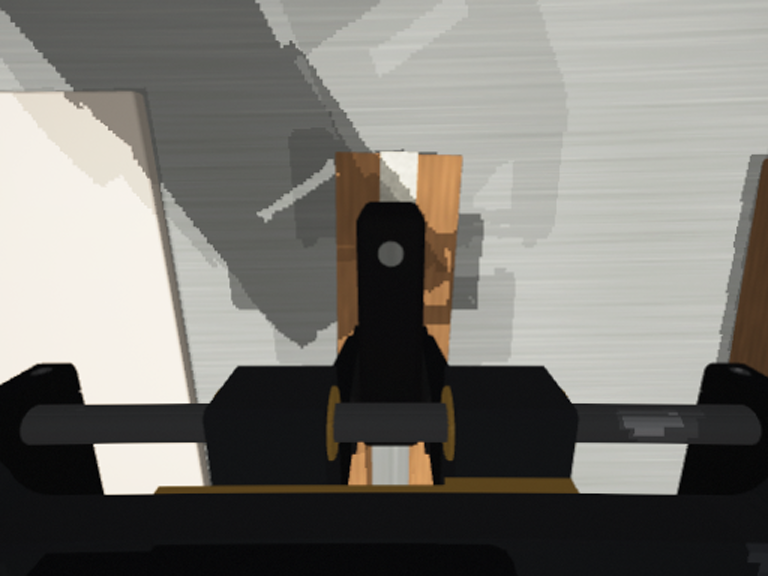

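```bash
python3 - <<'E'
from h import *
import pickle
np.set_printoptions(suppress=True,precision=1)
W=pickle.load(open('pics/m_wrist2.pkl','rb'));T=optics.camera_model('top');S=optics.camera_model('scene')
t=lambda p,k,o:(np.array(p,float)+.5)/k-.5+np.array(o)
w=t([(356,99),(368,571),(72,110)],3,[130,110])
tr=t([(455,544),(441,139),(664,538),(645,136)],3.7,[160,110])
for z in (50,54): print(z,'W -+,++,--',onz(W,w,z)[:,:2].tolist(),'\n T -+,++,--,+-',onz(T,tr,z)[:,:2].tolist())
wd=t([(259,301)],3,[130,110]); td=t([(533,374)],3.7,[160,110]); sd=t([(241,267)],2.8,[120,130])
for z in (17,20): print('disc',z,onz(W,wd,z),onz(T,td,z),onz(S,sd,z))
E
```

```text
50 W -+,++,-- [[406.447135401893, -79.03917013836724], [711.9050344761674, -72.53920602437852], [413.84017965019774, -235.7367098182999]] 
 T -+,++,--,+- [[406.4058841895058, -78.55341688497664], [709.220766838577, -70.5922956579845], [410.42522736825947, -231.7397014911861], [712.8457529302548, -226.25300562236615]]
54 W -+,++,-- [[405.9660970645523, -78.87759441511494], [708.8279321369749, -72.43287301346331], [413.29630837877585, -234.2433733411936]] 
 T -+,++,--,+- [[406.42321533876213, -78.21711044751301], [708.1310532463456, -70.28509385802607], [410.4278644156561, -230.84336950491922], [711.7427869451568, -225.37673215421634]]
disc 17 [[ 537.7 -142.3   17. ]] [[ 534.4 -141.7   17. ]] [[ 535.8 -140.7   17. ]]
disc 20 [[ 536.6 -141.8   20. ]] [[ 534.  -141.3   20. ]] [[ 538.5 -142.1   20. ]]
```

```bash
cat >> h.py <<'E'
Rg=Ro.from_euler('xyz',[-1.5692,-.0027,-.0191])
def tgt(yaw,s):  # tool rpy with probe yaw, board slope s
    return (Ro.from_euler('x',s)*Ro.from_euler('z',yaw+.0191)*Rg).as_euler('xyz')
E
python3 - <<'E'
from h import *
A=env.state(); W=[(A['eef_pos'],A['tcp_rot']),((490,300,128),tgt(-.53,0)),((475,210,110),tgt(-1.04,0)),((459,130,60),tgt(-1.546,-.0075))]
for a,b in zip(W,W[1:]): plan([b],pos=a[0],rpy=a[1])
E
```

```text
slide [-0.0048 -0.0039 -0.081 ] dr [-0.0006  0.5109 -0.0015]
slide [ 0.0325  0.018  -0.0853] dr [-0.0014  0.51   -0.0008]
slide [ 0.0608  0.0501 -0.0544] dr [-0.0034  0.506  -0.0081]
```

Request:
{"api": "drive_tool", "payload": {
  "steps": [
    {"slide": [-0.001, -0.001, -0.016], "dr": [0, 0.102, 0], "fingers": 0.0},
    {"slide": [-0.002, -0.002, -0.032], "dr": [0, 0.204, 0], "fingers": 0.0},
    {"slide": [-0.003, -0.003, -0.048], "dr": [0, 0.306, 0], "fingers": 0.0},
    {"slide": [-0.004, -0.003, -0.064], "dr": [0, 0.408, 0], "fingers": 0.0},
    {"slide": [-0.005, -0.004, -0.081], "dr": [0, 0.511, 0], "fingers": 0.0}
  ]
}}

```text
t: 6.62
eef_pos: [489.4, 299.3, 127.1]
tcp_rot: [-1.57, 0.0, -0.535]
ft_force: [0.4, -0.4, -2.5]
opening: 0.225
```

Request:
{"api": "drive_tool", "payload": {
  "steps": [
    {"slide": [0.0065, 0.004, -0.017], "dr": [0, 0.102, 0], "fingers": 0.0},
    {"slide": [0.013, 0.008, -0.034], "dr": [0, 0.204, 0], "fingers": 0.0},
    {"slide": [0.0195, 0.012, -0.051], "dr": [0, 0.306, 0], "fingers": 0.0},
    {"slide": [0.026, 0.015, -0.068], "dr": [0, 0.408, 0], "fingers": 0.0},
    {"slide": [0.0325, 0.018, -0.085], "dr": [0, 0.51, 0], "fingers": 0.0}
  ]
}}

```text
t: 7.03
eef_pos: [474.4, 209.5, 109.1]
tcp_rot: [-1.57, 0.001, -1.045]
ft_force: [0.8, -0.1, -2.5]
opening: 0.228
```

Request:
{"api": "drive_tool", "payload": {
  "steps": [
    {"slide": [0.012, 0.01, -0.011], "dr": [-0.001, 0.101, -0.002], "fingers": 0.0},
    {"slide": [0.024, 0.02, -0.022], "dr": [-0.001, 0.202, -0.004], "fingers": 0.0},
    {"slide": [0.036, 0.03, -0.033], "dr": [-0.002, 0.303, -0.005], "fingers": 0.0},
    {"slide": [0.048, 0.04, -0.044], "dr": [-0.003, 0.404, -0.006], "fingers": 0.0},
    {"slide": [0.061, 0.05, -0.054], "dr": [-0.003, 0.506, -0.008], "fingers": 0.0}
  ]
}}

```text
t: 7.45
eef_pos: [458.6, 129.8, 59.0]
tcp_rot: [-1.571, -0.007, -1.551]
ft_force: [0.8, -0.6, -1.9]
opening: 0.231
```

```bash
python3 look.py 7 top scene wrist;  python3 - <<'E'
from h import *
print(tgt(-1.546,-.0075))
im=cv2.imread('pics/raw_top7.png'); crop(im,160,110,370,280,'pics/t7c.png',3.7)
im=cv2.imread('pics/raw_scene7.png'); crop(im,120,100,400,310,'pics/s7c.png',2.8)
E
```

```text
t 7.45 pos [458.64 129.83  58.96] rpy [-1.5712 -0.0072 -1.5509] F [ 0.84 -0.63 -1.87] M [-0.01 -0.11 -0.  ] op 0.231 J [ 0.14  0.53  2.07 -0.01  0.55  0.13]
[-1.56938596 -0.01019769 -1.5459988 ]
```

View pics/t7c.png

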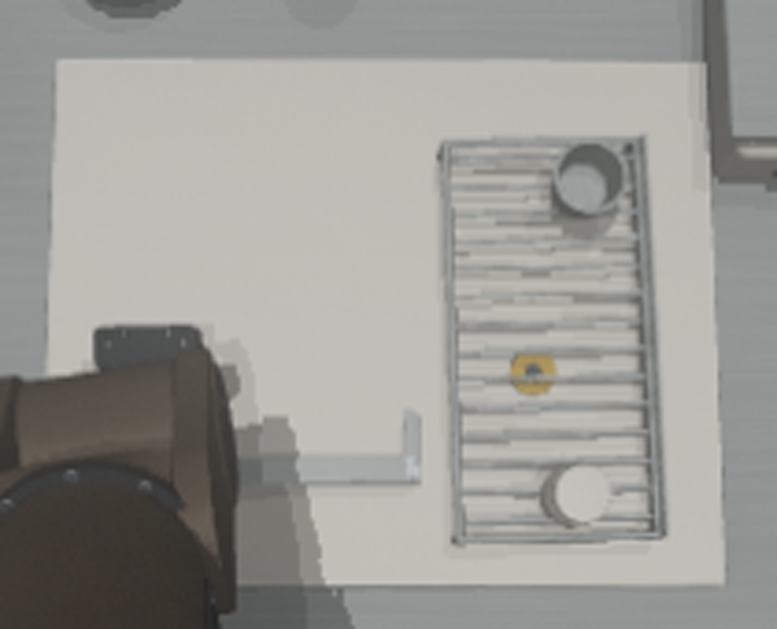

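View pics/s7c.png

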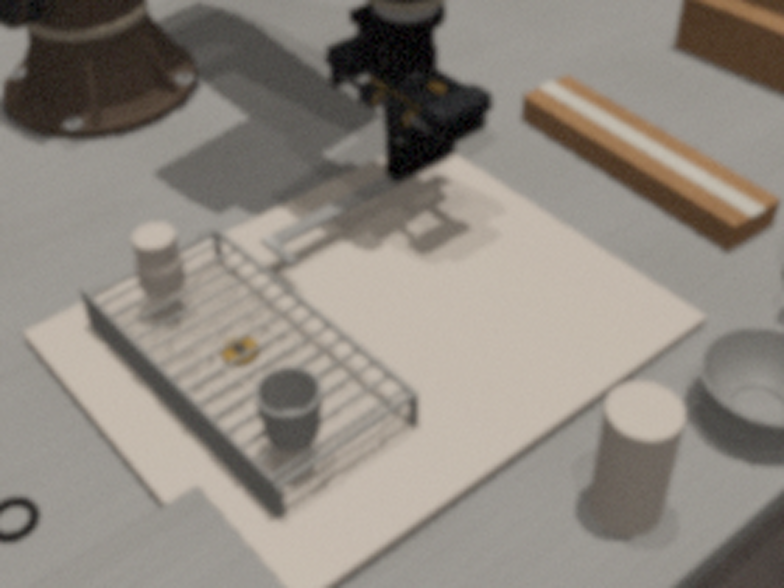

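View pics/wrist7.png

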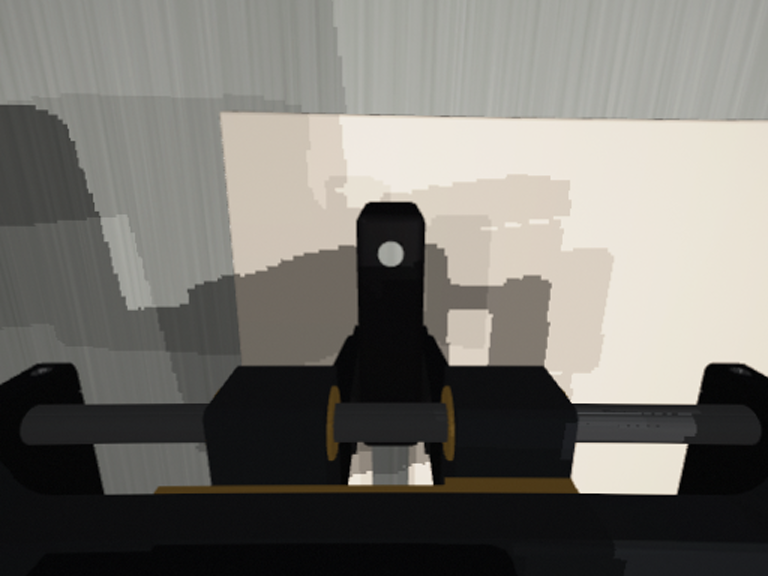

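```bash
python3 - <<'E'
from h import *
np.set_printoptions(suppress=True,precision=1)
T=optics.camera_model('top');S=optics.camera_model('scene')
t=lambda p,k,o:(np.array(p,float)+.5)/k-.5+np.array(o)
h=t([(419,485),(421,411)],3.7,[160,110])
for z in(40,50): print(onz(T,h,z)[:,:2])
s=t([(284,264)],2.8,[120,100]); print(tri(T,h[:1],S,s))
plan([((459,130,40),tgt(-1.546,-.0075)),((459,130,28),tgt(-1.546,-.0075))])
E
```

```text
[[449.4 -53.1]
 [504.1 -54.8]]
[[449.1 -52.5]
 [503.2 -54.2]]
[[455.7 -46.2  17.3  19.8]]
slide [-0.  0.  0.] dr [ 0. -0. -0.]
slide [-0.  0.  0.] dr [ 0. -0. -0.]
```

Request:
{"api": "drive_tool", "payload": {
  "steps": [
    {"slide": [0, 0.01, 0], "dr": [-0.0025, -0.005, -0.0015], "fingers": 0.0},
    {"slide": [0, 0.02, 0], "dr": [-0.0025, -0.005, -0.0015], "fingers": 0.0},
    {"slide": [0, 0.027, 0], "dr": [-0.0025, -0.005, -0.0015], "fingers": 0.0},
    {"slide": [0, 0.027, 0], "dr": [-0.0025, -0.005, -0.0015], "fingers": 0.0}
  ]
}}

```text
t: 7.93
eef_pos: [459.3, 131.0, 32.1]
tcp_rot: [-1.573, -0.009, -1.539]
ft_force: [0.4, 0.5, -2.0]
opening: 0.232
```

```bash
python3 look.py 8 scene;  python3 - <<'E'
from h import *
print(tgt(-1.546,-.0075))
im=cv2.imread('pics/raw_scene8.png'); crop(im,200,110,320,210,'pics/s8c.png',6)
E
```

```text
t 7.93 pos [459.34 131.    32.11] rpy [-1.5732 -0.0086 -1.5388] F [ 0.39  0.51 -1.98] M [-0.04 -0.14 -0.01] op 0.232 J [ 0.14  0.58  2.08 -0.02  0.49  0.13]
[-1.56938596 -0.01019769 -1.5459988 ]
```

View pics/s8c.png

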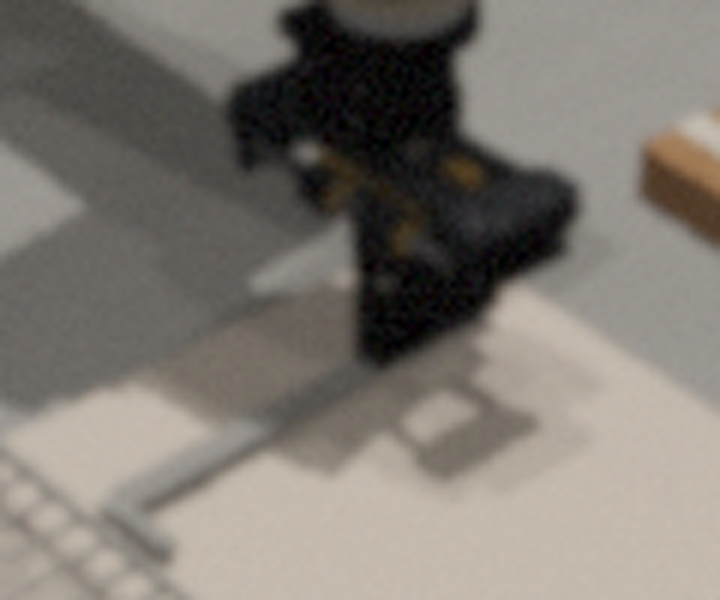

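Request:
{"api": "drive_tool", "payload": {
  "steps": [
    {"slide": [0, 0.0025, 0], "dr": [0.002, 0.004, 0], "fingers": 0.0},
    {"slide": [0, 0.004, 0], "dr": [0.002, 0.004, 0], "fingers": 0.0},
    {"slide": [0, 0.004, 0], "dr": [0.002, 0.004, 0], "fingers": 0.0}
  ]
}}

```text
t: 8.23
eef_pos: [459.9, 130.6, 29.5]
tcp_rot: [-1.569, -0.008, -1.545]
ft_force: [-0.3, -0.4, -2.5]
opening: 0.23
```

Request:
{"api": "drive_tool", "payload": {
  "steps": [
    {"slide": [0, 0.0005, 0], "dr": [0, 0, 0], "fingers": 0.0},
    {"slide": [0, 0.001, 0], "dr": [0, 0, 0], "fingers": 0.0},
    {"slide": [0, 0.001, 0], "dr": [0, 0, 0], "fingers": 0.0}
  ]
}}

```text
t: 8.48
eef_pos: [459.9, 130.4, 28.6]
tcp_rot: [-1.569, -0.008, -1.545]
ft_force: [1.0, -0.1, -1.9]
opening: 0.229
```

Request:
{"api": "drive_tool", "payload": {
  "steps": [
    {"slide": [0, 0.0005, 0], "dr": [0, 0, 0], "fingers": 0.0},
    {"slide": [0, 0.001, 0], "dr": [0, 0, 0], "fingers": 0.0},
    {"slide": [0, 0.001, 0], "dr": [0, 0, 0], "fingers": 0.0}
  ]
}}

```text
t: 8.73
eef_pos: [459.8, 130.4, 27.4]
tcp_rot: [-1.569, -0.008, -1.545]
ft_force: [0.0, -1.5, -2.7]
opening: 0.23
```

Request:
{"api": "drive_tool", "payload": {
  "steps": [
    {"slide": [0, 0.0005, 0], "dr": [0, 0, 0], "fingers": 0.0},
    {"slide": [0, 0.001, 0], "dr": [0, 0, 0], "fingers": 0.0},
    {"slide": [0, 0.001, 0], "dr": [0, 0, 0], "fingers": 0.0}
  ]
}}

```text
t: 8.98
eef_pos: [459.8, 130.4, 26.4]
tcp_rot: [-1.569, -0.008, -1.545]
ft_force: [0.2, -0.2, -2.2]
opening: 0.231
```

Request:
{"api": "drive_tool", "payload": {
  "steps": [
    {"slide": [0, 0.0005, 0], "dr": [0, 0, 0], "fingers": 0.0},
    {"slide": [0, 0.001, 0], "dr": [0, 0, 0], "fingers": 0.0},
    {"slide": [0, 0.001, 0], "dr": [0, 0, 0], "fingers": 0.0}
  ]
}}

```text
t: 9.23
eef_pos: [459.8, 130.4, 25.4]
tcp_rot: [-1.569, -0.008, -1.545]
ft_force: [-1.0, -0.7, -1.6]
opening: 0.23
```

Request:
{"api": "drive_tool", "payload": {
  "steps": [
    {"slide": [0, 0.0005, 0], "dr": [0, 0, 0], "fingers": 0.0},
    {"slide": [0, 0.001, 0], "dr": [0, 0, 0], "fingers": 0.0},
    {"slide": [0, 0.001, 0], "dr": [0, 0, 0], "fingers": 0.0}
  ]
}}

```text
t: 9.48
eef_pos: [459.8, 130.4, 24.4]
tcp_rot: [-1.569, -0.008, -1.545]
ft_force: [0.2, -0.1, -2.7]
opening: 0.231
```

Request:
{"api": "drive_tool", "payload": {
  "steps": [
    {"slide": [0, 0.0005, 0], "dr": [0, 0, 0], "fingers": 0.0},
    {"slide": [0, 0.001, 0], "dr": [0, 0, 0], "fingers": 0.0},
    {"slide": [0, 0.001, 0], "dr": [0, 0, 0], "fingers": 0.0}
  ]
}}

```text
t: 9.73
eef_pos: [459.9, 130.3, 24.0]
tcp_rot: [-1.569, -0.008, -1.545]
ft_force: [-1.7, -1.1, 9.0]
opening: 0.231
```

```bash
python3 look.py 9 scene;  python3 - <<'E'
from h import *
im=cv2.imread('pics/raw_scene9.png'); crop(im,200,110,320,210,'pics/s9c.png',6)
E
```

```text
t 9.73 pos [459.86 130.35  24.  ] rpy [-1.5689 -0.0084 -1.5451] F [-1.73 -1.11  9.04] M [-0.02  0.32  0.09] op 0.231 J [ 0.14  0.59  2.08 -0.02  0.46  0.13]
```

View pics/s9c.png

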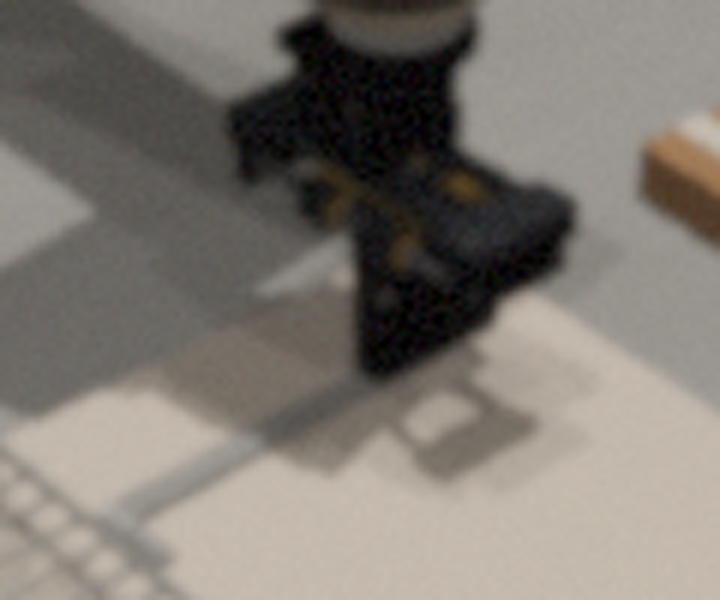

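Request:
{"api": "drive_tool", "payload": {
  "steps": [
    {"slide": [0, -0.003, 0], "dr": [0, 0, 0.002], "fingers": 0.0},
    {"slide": [0, -0.0055, 0], "dr": [0, 0, 0.002], "fingers": 0.0},
    {"slide": [0, -0.0055, 0], "dr": [0, 0, 0.002], "fingers": 0.0}
  ]
}}

```text
t: 10.03
eef_pos: [460.0, 130.4, 29.4]
tcp_rot: [-1.569, -0.006, -1.545]
ft_force: [0.1, 0.3, -1.1]
opening: 0.236
```

```bash
python3 look.py 10 scene wrist;  python3 - <<'E'
from h import *
im=cv2.imread('pics/raw_scene10.png'); crop(im,200,110,320,210,'pics/s10c.png',6)
E
```

```text
t 10.03 pos [460.02 130.44  29.4 ] rpy [-1.5687 -0.0063 -1.5452] F [ 0.07  0.33 -1.06] M [-0.04 -0.06 -0.  ] op 0.236 J [ 0.14  0.58  2.08 -0.01  0.47  0.13]
```

View pics/s10c.png

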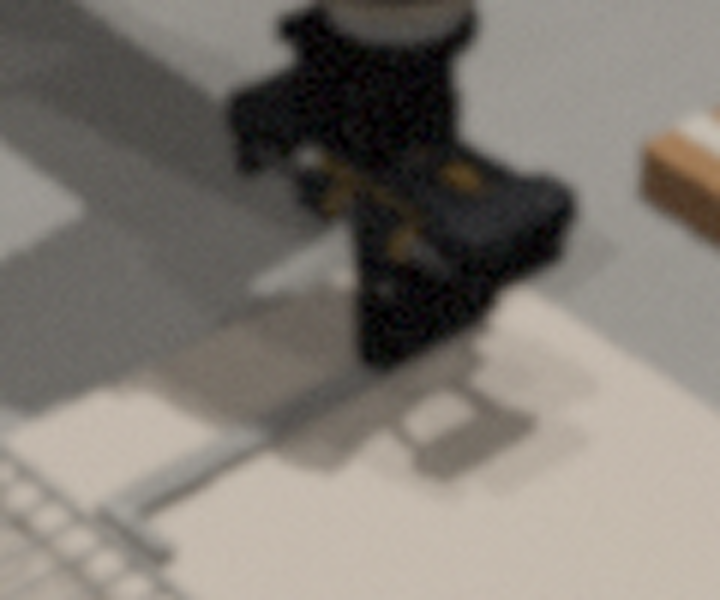

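Request:
{"api": "drive_tool", "payload": {
  "steps": [
    {"slide": [0.015, 0, 0], "dr": [0, 0, 0], "fingers": 0.0},
    {"slide": [0.03, 0, 0], "dr": [0, 0, 0], "fingers": 0.0},
    {"slide": [0.045, 0, 0], "dr": [0, 0, 0], "fingers": 0.0},
    {"slide": [0.06, 0, 0], "dr": [0, 0, 0], "fingers": 0.0},
    {"slide": [0.06, 0, 0], "dr": [0, 0, 0], "fingers": 0.0}
  ]
}}

```text
t: 10.55
eef_pos: [461.4, 68.8, 29.2]
tcp_rot: [-1.57, -0.007, -1.547]
ft_force: [0.7, 0.8, -2.1]
opening: 0.23
```

Request:
{"api": "drive_tool", "payload": {
  "steps": [
    {"slide": [0.015, 0, 0], "dr": [0, 0, 0], "fingers": 0.0},
    {"slide": [0.03, 0, 0], "dr": [0, 0, 0], "fingers": 0.0},
    {"slide": [0.045, 0, 0], "dr": [0, 0, 0], "fingers": 0.0},
    {"slide": [0.065, 0, 0], "dr": [0, 0, 0], "fingers": 0.0},
    {"slide": [0.065, 0, 0], "dr": [0, 0, 0], "fingers": 0.0}
  ]
}}

```text
t: 10.97
eef_pos: [463.4, 3.9, 29.7]
tcp_rot: [-1.569, -0.007, -1.547]
ft_force: [-0.6, 0.1, -1.2]
opening: 0.232
```

```bash
python3 look.py 11 scene top;  python3 - <<'E'
from h import *
im=cv2.imread('pics/raw_scene11.png'); crop(im,140,120,320,280,'pics/s11c.png',4)
im=cv2.imread('pics/raw_top11.png'); crop(im,220,130,370,280,'pics/t11c.png',4)
E
```

```text
t 10.97 pos [463.38   3.86  29.7 ] rpy [-1.569  -0.0066 -1.5466] F [-0.61  0.06 -1.2 ] M [ 0.   -0.14  0.02] op 0.232 J [-0.13  0.57  2.12 -0.01  0.45 -0.14]
```

View pics/s11c.png

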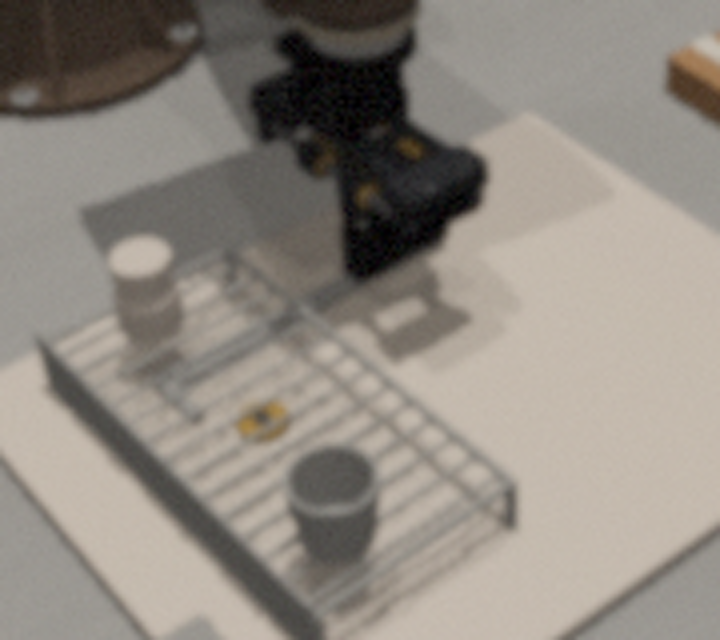

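View pics/t11c.png

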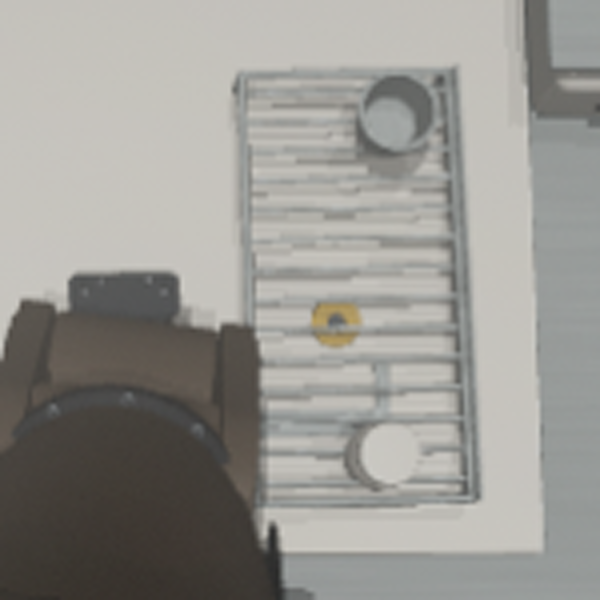

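Request:
{"api": "drive_tool", "payload": {
  "steps": [
    {"slide": [0, 0, 0.01], "dr": [0, 0, 0], "fingers": 0.0},
    {"slide": [0, 0, 0.02], "dr": [0, 0, 0], "fingers": 0.0},
    {"slide": [0, 0, 0.03], "dr": [0, 0, 0], "fingers": 0.0},
    {"slide": [0, 0.001, 0.038], "dr": [0, 0, 0], "fingers": 0.0},
    {"slide": [0, 0.002, 0.038], "dr": [0, 0, 0], "fingers": 0.0}
  ]
}}

```text
t: 11.48
eef_pos: [503.2, 6.8, 27.8]
tcp_rot: [-1.567, -0.007, -1.544]
ft_force: [-0.2, -0.6, -1.5]
opening: 0.229
```

```bash
python3 look.py 12 scene top;  python3 - <<'E'
from h import *
im=cv2.imread('pics/raw_scene12.png'); crop(im,160,170,280,270,'pics/s12c.png',6)
im=cv2.imread('pics/raw_top12.png'); crop(im,260,170,360,250,'pics/t12c.png',7)
E
```

```text
t 11.48 pos [503.2    6.78  27.78] rpy [-1.5674 -0.0066 -1.5444] F [-0.17 -0.57 -1.48] M [-0.05 -0.07 -0.02] op 0.229 J [-0.11  0.61  2.02 -0.01  0.51 -0.13]
```

View pics/s12c.png

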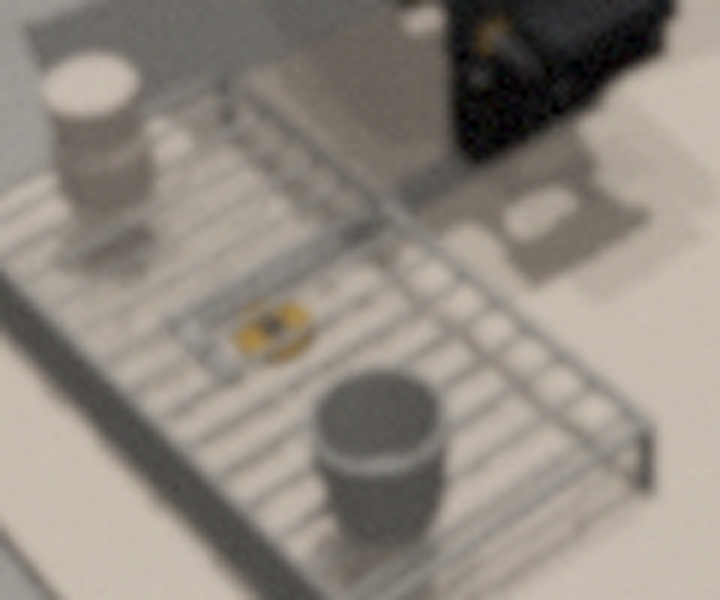

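View pics/t12c.png

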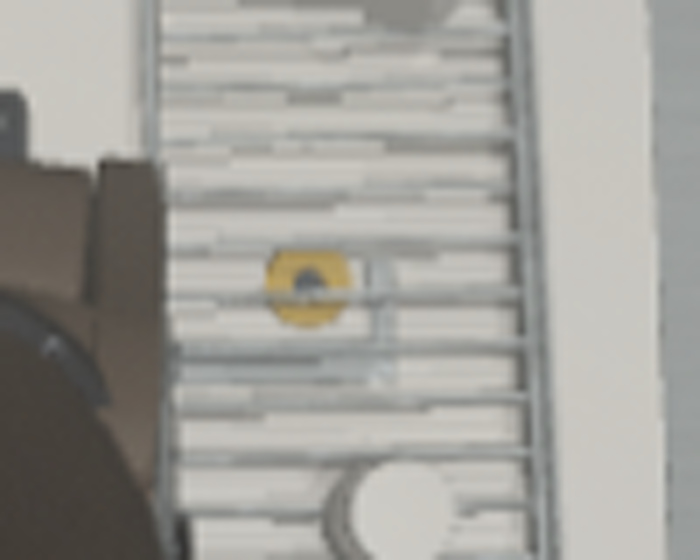

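Request:
{"api": "drive_tool", "payload": {
  "steps": [
    {"slide": [0, 0.0005, 0], "dr": [0, 0, 0], "fingers": 0.0},
    {"slide": [0, 0.001, 0], "dr": [0, 0, 0], "fingers": 0.0},
    {"slide": [0, 0.001, 0], "dr": [0, 0, 0], "fingers": 0.0}
  ]
}}

```text
t: 11.83
eef_pos: [500.7, 6.4, 26.8]
tcp_rot: [-1.57, -0.006, -1.545]
ft_force: [-0.5, -0.3, -2.2]
opening: 0.231
```

Request:
{"api": "drive_tool", "payload": {
  "steps": [
    {"slide": [0, 0.0005, 0], "dr": [0, 0, 0], "fingers": 0.0},
    {"slide": [0, 0.0007, 0], "dr": [0, 0, 0], "fingers": 0.0},
    {"slide": [0, 0.0007, 0], "dr": [0, 0, 0], "fingers": 0.0}
  ]
}}

```text
t: 12.08
eef_pos: [500.9, 6.4, 26.1]
tcp_rot: [-1.569, -0.006, -1.545]
ft_force: [-0.1, -0.2, -2.2]
opening: 0.23
```

Request:
{"api": "drive_tool", "payload": {
  "steps": [
    {"slide": [0, 0.0005, 0], "dr": [0, 0, 0], "fingers": 0.0},
    {"slide": [0, 0.0005, 0], "dr": [0, 0, 0], "fingers": 0.0}
  ]
}}

```text
t: 12.25
eef_pos: [501.0, 6.4, 25.6]
tcp_rot: [-1.569, -0.006, -1.545]
ft_force: [0.1, -0.5, -1.0]
opening: 0.23
```

Request:
{"api": "drive_tool", "payload": {
  "steps": [
    {"slide": [0, 0.0003, 0], "dr": [0, 0, 0], "fingers": 0.0},
    {"slide": [0, 0.0003, 0], "dr": [0, 0, 0], "fingers": 0.0}
  ]
}}

```text
t: 12.42
eef_pos: [501.0, 6.4, 25.3]
tcp_rot: [-1.569, -0.006, -1.545]
ft_force: [-0.2, -0.6, -2.3]
opening: 0.231
```

Request:
{"api": "drive_tool", "payload": {
  "steps": [
    {"slide": [0, 0.0002, 0], "dr": [0, 0, 0], "fingers": 0.0},
    {"slide": [0, 0.0002, 0], "dr": [0, 0, 0], "fingers": 0.0}
  ]
}}

```text
t: 12.58
eef_pos: [501.0, 6.4, 25.1]
tcp_rot: [-1.569, -0.006, -1.545]
ft_force: [-0.5, -0.4, -1.4]
opening: 0.228
```

```bash
python3 -c "
from h import *
st()"
```

```text
t 12.58 pos [501.02   6.43  25.11] rpy [-1.5694 -0.0064 -1.5451] F [-0.51 -0.45 -1.43] M [-0.02 -0.07 -0.02] op 0.228 J [-0.12  0.61  2.03 -0.01  0.5  -0.13]
```

Request:
{"api": "drive_tool", "payload": {
  "steps": [
    {"slide": [0, 0.0003, 0], "dr": [0, 0, 0], "fingers": 0.0},
    {"slide": [0, 0.0003, 0], "dr": [0, 0, 0], "fingers": 0.0}
  ]
}}

```text
t: 12.75
eef_pos: [501.1, 6.4, 24.8]
tcp_rot: [-1.569, -0.006, -1.545]
ft_force: [0.1, 1.0, -0.8]
opening: 0.231
```

Request:
{"api": "drive_tool", "payload": {
  "steps": [
    {"slide": [0, 0.0003, 0], "dr": [0, 0, 0], "fingers": 0.0},
    {"slide": [0, 0.0003, 0], "dr": [0, 0, 0], "fingers": 0.0}
  ]
}}

```text
t: 12.92
eef_pos: [501.1, 6.4, 24.8]
tcp_rot: [-1.569, -0.006, -1.545]
ft_force: [-0.7, 0.5, 2.4]
opening: 0.23
```

Request:
{"api": "drive_tool", "payload": {
  "steps": [
    {"slide": [0, 0.0003, 0], "dr": [0, 0, 0], "fingers": 0.0},
    {"slide": [0, 0.0003, 0], "dr": [0, 0, 0], "fingers": 0.0}
  ]
}}

```text
t: 13.08
eef_pos: [501.1, 6.4, 24.8]
tcp_rot: [-1.569, -0.006, -1.545]
ft_force: [-2.2, 1.1, 8.7]
opening: 0.231
```

Request:
{"api": "drive_tool", "payload": {
  "steps": [
    {"slide": [0, -0.0002, 0], "dr": [0, 0, 0], "fingers": 0.0},
    {"slide": [0, -0.0002, 0], "dr": [0, 0, 0], "fingers": 0.0},
    {"slide": [0, -0.0002, 0], "dr": [0, 0, 0], "fingers": 0.0}
  ]
}}

```text
t: 13.33
eef_pos: [501.1, 6.4, 24.8]
tcp_rot: [-1.569, -0.006, -1.545]
ft_force: [-2.0, 0.6, 7.2]
opening: 0.233
```

```bash
python3 -c "
from h import *
st()"
```

```text
t 13.33 pos [501.05   6.41  24.76] rpy [-1.569  -0.0064 -1.5451] F [-2.01  0.64  7.25] M [-0.16  0.24 -0.04] op 0.233 J [-0.12  0.61  2.03 -0.01  0.5  -0.13]
```

Request:
{"api": "drive_tool", "payload": {
  "steps": [
    {"slide": [0, -0.0002, 0], "dr": [0, 0, 0], "fingers": 0.0},
    {"slide": [0, -0.0002, 0], "dr": [0, 0, 0], "fingers": 0.0},
    {"slide": [0, -0.0002, 0], "dr": [0, 0, 0], "fingers": 0.0}
  ]
}}

```text
t: 13.58
eef_pos: [501.1, 6.4, 24.8]
tcp_rot: [-1.569, -0.006, -1.545]
ft_force: [-0.7, 1.2, 5.6]
opening: 0.225
```

Request:
{"api": "drive_tool", "payload": {
  "steps": [
    {"slide": [-0.0005, 0, 0], "dr": [0, 0, 0], "fingers": 0.0},
    {"slide": [-0.001, 0, 0], "dr": [0, 0, 0], "fingers": 0.0},
    {"slide": [-0.0015, 0, 0], "dr": [0, 0, 0], "fingers": 0.0},
    {"slide": [-0.002, 0, 0], "dr": [0, 0, 0], "fingers": 0.0}
  ]
}}

```text
t: 13.92
eef_pos: [501.4, 8.1, 24.8]
tcp_rot: [-1.568, -0.007, -1.545]
ft_force: [-0.5, -3.9, 5.1]
opening: 0.229
```

```bash
python3 -c "
from h import *
st()"
```

```text
t 13.92 pos [501.36   8.13  24.78] rpy [-1.5684 -0.0068 -1.545 ] F [-0.51 -3.93  5.12] M [-0.95 -0.07  0.03] op 0.229 J [-0.11  0.61  2.03 -0.01  0.5  -0.13]
```

Request:
{"api": "drive_tool", "payload": {
  "steps": [
    {"slide": [-0.001, 0, 0], "dr": [0, 0, 0], "fingers": 0.0},
    {"slide": [-0.002, 0, 0], "dr": [0, 0, 0], "fingers": 0.0},
    {"slide": [-0.003, 0, 0], "dr": [0, 0, 0], "fingers": 0.0},
    {"slide": [-0.004, 0, 0], "dr": [0, 0, 0], "fingers": 0.0},
    {"slide": [-0.005, 0, 0], "dr": [0, 0, 0], "fingers": 0.0}
  ]
}}

```text
t: 14.33
eef_pos: [501.3, 13.2, 24.7]
tcp_rot: [-1.568, -0.007, -1.545]
ft_force: [-0.7, -5.2, 4.8]
opening: 0.227
```

Request:
{"api": "drive_tool", "payload": {
  "steps": [
    {"slide": [-0.001, 0, 0], "dr": [0, 0, 0], "fingers": 0.0},
    {"slide": [-0.002, 0, 0], "dr": [0, 0, 0], "fingers": 0.0},
    {"slide": [-0.003, 0, 0], "dr": [0, 0, 0], "fingers": 0.0},
    {"slide": [-0.004, 0, 0], "dr": [0, 0, 0], "fingers": 0.0}
  ]
}}

```text
t: 14.67
eef_pos: [501.2, 17.2, 24.7]
tcp_rot: [-1.568, -0.007, -1.545]
ft_force: [-0.6, -5.2, 4.8]
opening: 0.228
```

```bash
python3 look.py 13 scene top;  python3 - <<'E'
from h import *
im=cv2.imread('pics/raw_scene13.png'); crop(im,160,170,280,270,'pics/s13c.png',6)
im=cv2.imread('pics/raw_top13.png'); crop(im,260,170,360,250,'pics/t13c.png',7)
E
```

```text
t 14.67 pos [501.17  17.2   24.71] rpy [-1.5684 -0.0067 -1.5451] F [-0.6  -5.22  4.82] M [-1.1  -0.12  0.09] op 0.228 J [-0.09  0.61  2.03 -0.01  0.5  -0.11]
```

View pics/s13c.png

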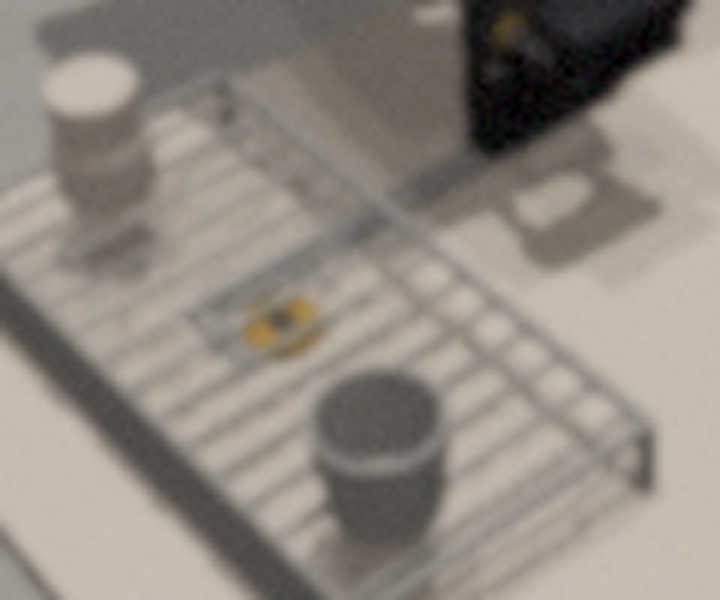

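View pics/t13c.png

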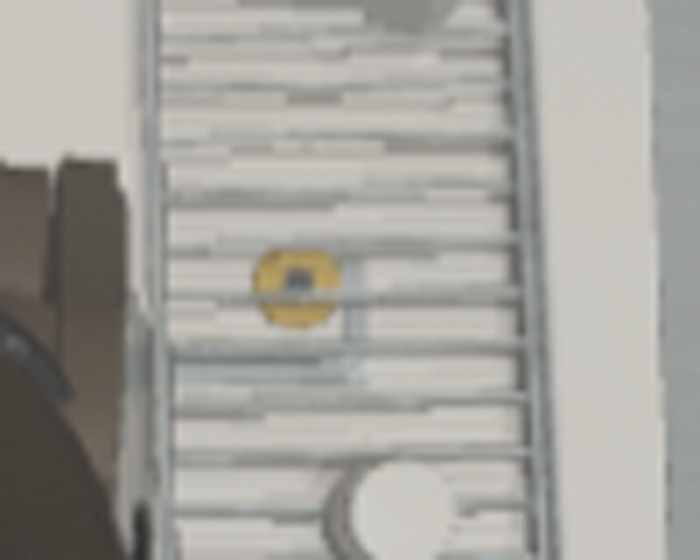

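Request:
{"api": "drive_tool", "payload": {
  "steps": [
    {"slide": [-0.0015, 0, 0], "dr": [0, 0, 0], "fingers": 0.0},
    {"slide": [-0.0035, 0, 0], "dr": [0, 0, 0], "fingers": 0.0},
    {"slide": [-0.0055, 0, 0], "dr": [0, 0, 0], "fingers": 0.0},
    {"slide": [-0.0075, 0, 0], "dr": [0, 0, 0], "fingers": 0.0},
    {"slide": [-0.0095, 0, 0], "dr": [0, 0, 0], "fingers": 0.0}
  ]
}}

```text
t: 15.18
eef_pos: [500.9, 26.7, 24.6]
tcp_rot: [-1.568, -0.007, -1.545]
ft_force: [-0.7, -5.5, 4.9]
opening: 0.231
```

Request:
{"api": "drive_tool", "payload": {
  "steps": [
    {"slide": [-0.002, 0, 0], "dr": [0, 0, 0], "fingers": 0.0},
    {"slide": [-0.004, 0, 0], "dr": [0, 0, 0], "fingers": 0.0},
    {"slide": [-0.006, 0, 0], "dr": [0, 0, 0], "fingers": 0.0},
    {"slide": [-0.008, 0, 0], "dr": [0, 0, 0], "fingers": 0.0},
    {"slide": [-0.01, 0, 0], "dr": [0, 0, 0], "fingers": 0.0}
  ]
}}

```text
t: 15.6
eef_pos: [500.6, 36.8, 24.6]
tcp_rot: [-1.568, -0.007, -1.545]
ft_force: [-0.6, -5.7, 5.1]
opening: 0.232
```

Steady at about 7 N of contact, so I'll keep going.

Request:
{"api": "drive_tool", "payload": {
  "steps": [
    {"slide": [-0.002, 0, 0], "dr": [0, 0, 0], "fingers": 0.0},
    {"slide": [-0.004, 0, 0], "dr": [0, 0, 0], "fingers": 0.0},
    {"slide": [-0.006, 0, 0], "dr": [0, 0, 0], "fingers": 0.0},
    {"slide": [-0.008, 0, 0], "dr": [0, 0, 0], "fingers": 0.0},
    {"slide": [-0.01, 0, 0], "dr": [0, 0, 0], "fingers": 0.0}
  ]
}}

```text
t: 16.02
eef_pos: [500.3, 46.7, 24.5]
tcp_rot: [-1.569, -0.007, -1.545]
ft_force: [-0.9, -5.9, 6.0]
opening: 0.228
```

Request:
{"api": "drive_tool", "payload": {
  "steps": [
    {"slide": [-0.002, 0, 0], "dr": [0, 0, 0], "fingers": 0.0},
    {"slide": [-0.004, 0, 0], "dr": [0, 0, 0], "fingers": 0.0},
    {"slide": [-0.006, 0, 0], "dr": [0, 0, 0], "fingers": 0.0},
    {"slide": [-0.008, 0, 0], "dr": [0, 0, 0], "fingers": 0.0},
    {"slide": [-0.01, 0, 0], "dr": [0, 0, 0], "fingers": 0.0}
  ]
}}

```text
t: 16.43
eef_pos: [500.1, 56.7, 24.5]
tcp_rot: [-1.569, -0.007, -1.545]
ft_force: [0.9, -5.4, 6.7]
opening: 0.232
```

Request:
{"api": "drive_tool", "payload": {
  "steps": [
    {"slide": [-0.002, 0, 0], "dr": [0, 0, 0], "fingers": 0.0},
    {"slide": [-0.004, 0, 0], "dr": [0, 0, 0], "fingers": 0.0},
    {"slide": [-0.006, 0, 0], "dr": [0, 0, 0], "fingers": 0.0},
    {"slide": [-0.008, 0, 0], "dr": [0, 0, 0], "fingers": 0.0},
    {"slide": [-0.01, 0, 0], "dr": [0, 0, 0], "fingers": 0.0}
  ]
}}

```text
t: 16.85
eef_pos: [499.8, 66.7, 24.4]
tcp_rot: [-1.569, -0.007, -1.545]
ft_force: [-0.0, -6.0, 6.0]
opening: 0.228
```

```bash
python3 look.py 14 scene top;  python3 - <<'E'
from h import *
im=cv2.imread('pics/raw_scene14.png'); crop(im,160,150,280,250,'pics/s14c.png',6)
im=cv2.imread('pics/raw_top14.png'); crop(im,240,170,340,250,'pics/t14c.png',7)
E
```

```text
t 16.85 pos [499.83  66.74  24.43] rpy [-1.5685 -0.0066 -1.5451] F [-0.03 -6.    5.96] M [-1.12 -0.12  0.02] op 0.228 J [ 0.01  0.61  2.02 -0.01  0.5  -0.01]
```

View pics/s14c.png

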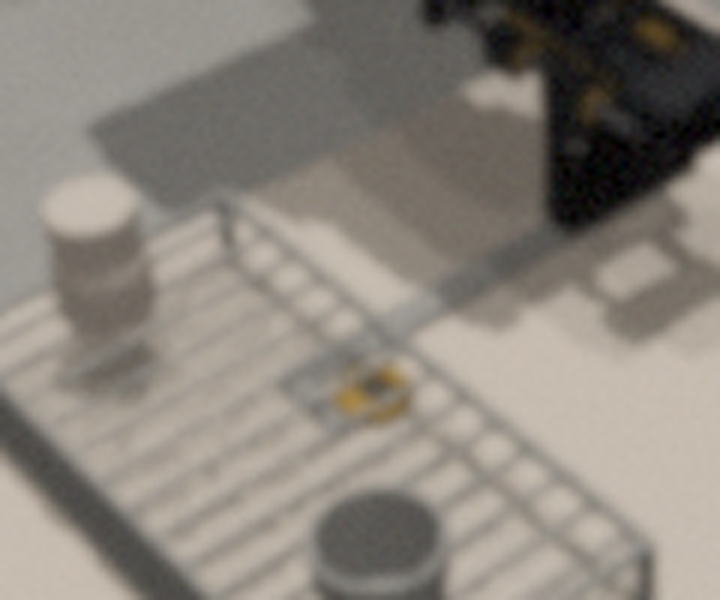

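View pics/t14c.png

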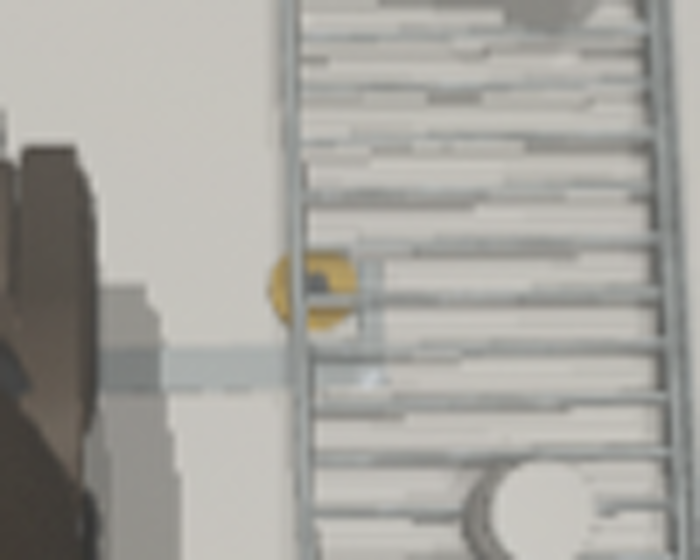

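Request:
{"api": "drive_tool", "payload": {
  "steps": [
    {"slide": [-0.002, -0.0001, 0], "dr": [0, 0, 0], "fingers": 0.0},
    {"slide": [-0.004, -0.0001, 0], "dr": [0, 0, 0], "fingers": 0.0},
    {"slide": [-0.006, -0.0001, 0], "dr": [0, 0, 0], "fingers": 0.0},
    {"slide": [-0.008, -0.0001, 0], "dr": [0, 0, 0], "fingers": 0.0},
    {"slide": [-0.01, -0.0001, 0], "dr": [0, 0, 0], "fingers": 0.0}
  ]
}}

```text
t: 17.37
eef_pos: [499.4, 76.9, 24.4]
tcp_rot: [-1.569, -0.007, -1.545]
ft_force: [0.4, -5.2, 5.2]
opening: 0.229
```

Request:
{"api": "drive_tool", "payload": {
  "steps": [
    {"slide": [-0.002, 0, 0], "dr": [0, 0, 0], "fingers": 0.0},
    {"slide": [-0.004, 0, 0], "dr": [0, 0, 0], "fingers": 0.0},
    {"slide": [-0.006, 0, 0], "dr": [0, 0, 0], "fingers": 0.0},
    {"slide": [-0.008, 0, 0], "dr": [0, 0, 0], "fingers": 0.0},
    {"slide": [-0.01, 0, 0], "dr": [0, 0, 0], "fingers": 0.0}
  ]
}}

```text
t: 17.78
eef_pos: [499.1, 86.9, 24.3]
tcp_rot: [-1.569, -0.007, -1.545]
ft_force: [-0.1, -5.4, 5.6]
opening: 0.228
```

Request:
{"api": "drive_tool", "payload": {
  "steps": [
    {"slide": [-0.002, 0, 0], "dr": [0, 0, 0], "fingers": 0.0},
    {"slide": [-0.004, 0, 0], "dr": [0, 0, 0], "fingers": 0.0},
    {"slide": [-0.006, 0, 0], "dr": [0, 0, 0], "fingers": 0.0},
    {"slide": [-0.008, 0, 0], "dr": [0, 0, 0], "fingers": 0.0},
    {"slide": [-0.01, 0, 0], "dr": [0, 0, 0], "fingers": 0.0}
  ]
}}

```text
t: 18.2
eef_pos: [498.8, 96.9, 24.2]
tcp_rot: [-1.569, -0.007, -1.545]
ft_force: [-0.2, -5.9, 5.5]
opening: 0.226
```

Request:
{"api": "drive_tool", "payload": {
  "steps": [
    {"slide": [-0.002, -0.0001, 0], "dr": [0, 0, 0], "fingers": 0.0},
    {"slide": [-0.004, -0.0001, 0], "dr": [0, 0, 0], "fingers": 0.0},
    {"slide": [-0.006, -0.0001, 0], "dr": [0, 0, 0], "fingers": 0.0},
    {"slide": [-0.008, -0.0001, 0], "dr": [0, 0, 0], "fingers": 0.0},
    {"slide": [-0.01, -0.0001, 0], "dr": [0, 0, 0], "fingers": 0.0}
  ]
}}

```text
t: 18.62
eef_pos: [498.4, 107.1, 24.2]
tcp_rot: [-1.569, -0.006, -1.545]
ft_force: [1.1, -4.7, 4.6]
opening: 0.228
```

Request:
{"api": "drive_tool", "payload": {
  "steps": [
    {"slide": [-0.002, 0, 0], "dr": [0, 0, 0], "fingers": 0.0},
    {"slide": [-0.004, 0, 0], "dr": [0, 0, 0], "fingers": 0.0},
    {"slide": [-0.006, 0, 0], "dr": [0, 0, 0], "fingers": 0.0},
    {"slide": [-0.008, 0, 0], "dr": [0, 0, 0], "fingers": 0.0},
    {"slide": [-0.01, 0, 0], "dr": [0, 0, 0], "fingers": 0.0}
  ]
}}

```text
t: 19.03
eef_pos: [498.2, 117.1, 24.1]
tcp_rot: [-1.569, -0.006, -1.545]
ft_force: [0.8, -6.2, 3.8]
opening: 0.226
```

Request:
{"api": "drive_tool", "payload": {
  "steps": [
    {"slide": [-0.002, 0, 0], "dr": [0, 0, 0], "fingers": 0.0},
    {"slide": [-0.004, 0, 0], "dr": [0, 0, 0], "fingers": 0.0},
    {"slide": [-0.006, 0, 0], "dr": [0, 0, 0], "fingers": 0.0},
    {"slide": [-0.008, 0, 0], "dr": [0, 0, 0], "fingers": 0.0},
    {"slide": [-0.01, 0, 0], "dr": [0, 0, 0], "fingers": 0.0}
  ]
}}

```text
t: 19.45
eef_pos: [497.9, 127.0, 24.0]
tcp_rot: [-1.569, -0.006, -1.545]
ft_force: [0.1, -4.6, 3.4]
opening: 0.232
```

```bash
python3 look.py 15 scene top;  python3 - <<'E'
from h import *
im=cv2.imread('pics/raw_scene15.png'); crop(im,180,130,320,240,'pics/s15c.png',5)
im=cv2.imread('pics/raw_top15.png'); crop(im,220,170,320,250,'pics/t15c.png',7)
E
```

```text
t 19.45 pos [497.9  127.05  24.04] rpy [-1.5694 -0.0064 -1.5451] F [ 0.13 -4.55  3.42] M [-0.97 -0.12 -0.03] op 0.232 J [ 0.12  0.62  2.   -0.01  0.52  0.11]
```

View pics/s15c.png

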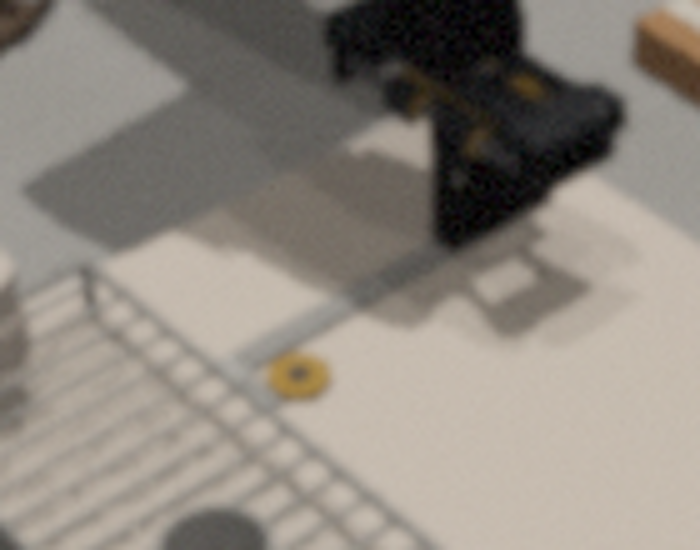

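View pics/t15c.png

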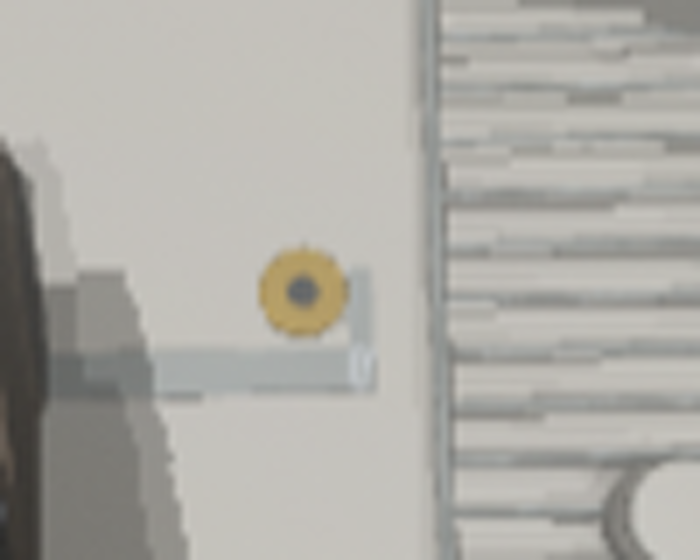

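Request:
{"api": "drive_tool", "payload": {
  "steps": [
    {"slide": [-0.002, 0.0, 0], "dr": [0, 0, 0], "fingers": 0.0},
    {"slide": [-0.004, 0.0, 0], "dr": [0, 0, 0], "fingers": 0.0},
    {"slide": [-0.006, 5e-05, 0], "dr": [0, 0, 0], "fingers": 0.0},
    {"slide": [-0.008, 0.0001, 0], "dr": [0, 0, 0], "fingers": 0.0},
    {"slide": [-0.01, 0.0001, 0], "dr": [0, 0, 0], "fingers": 0.0}
  ]
}}

```text
t: 19.97
eef_pos: [497.8, 137.0, 24.0]
tcp_rot: [-1.569, -0.007, -1.545]
ft_force: [0.3, -5.0, 4.5]
opening: 0.23
```

Request:
{"api": "drive_tool", "payload": {
  "steps": [
    {"slide": [0, 0, 0], "dr": [0, 0, 0], "fingers": 0.0},
    {"slide": [0, 0, 0], "dr": [0, 0, 0], "fingers": 0.0},
    {"slide": [0, 0, 0], "dr": [0, 0, 0], "fingers": 0.0}
  ]
}}

```text
t: 20.22
eef_pos: [497.8, 137.2, 24.0]
tcp_rot: [-1.569, -0.006, -1.545]
ft_force: [-1.3, -0.5, 5.0]
opening: 0.23
```

```bash
python3 look.py 16 top;  python3 - <<'E'
from h import *
im=cv2.imread('pics/raw_top16.png'); crop(im,200,170,320,250,'pics/t16c.png',6)
hsv=cv2.cvtColor(im,cv2.COLOR_BGR2HSV);h=hsv[180:240,220:300]
m=((h[...,0]>10)&(h[...,0]<32)&(h[...,1]>70)).astype(np.uint8)
c=max(cv2.findContours(m,0,2)[0],key=cv2.contourArea);(a,b),r=cv2.minEnclosingCircle(c);p=(a+220,b+180)
print(p,r,onz(optics.camera_model('top'),[p],18))
E
```

```text
t 20.22 pos [497.75 137.21  24.01] rpy [-1.569  -0.0062 -1.545 ] F [-1.26 -0.52  5.02] M [-0.46 -0.07 -0.06] op 0.230 J [ 0.14  0.62  1.99 -0.01  0.53  0.13]
(259.3333320617676, 211.3333339691162) 6.128360271453857 [[532.14843425 -16.79682531  18.        ]]
```

View pics/t16c.png

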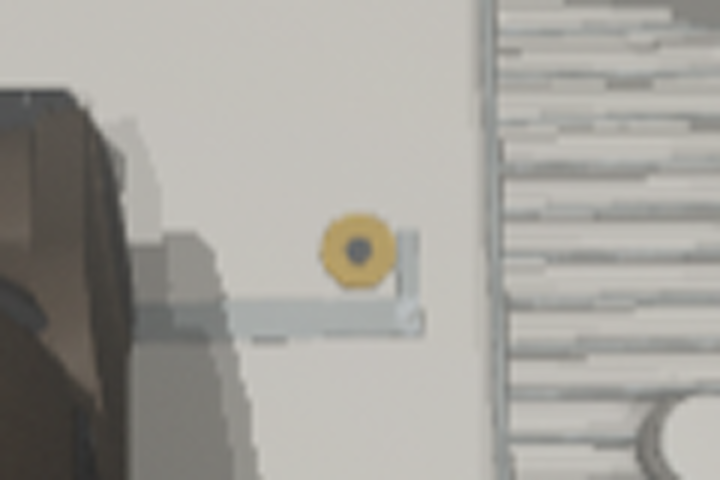

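Request:
{"api": "drive_tool", "payload": {
  "steps": [
    {"slide": [0, -0.0002, 0], "dr": [0, 0, 0], "fingers": 0.0},
    {"slide": [0, -0.0002, 0], "dr": [0, 0, 0], "fingers": 0.025},
    {"slide": [0, -0.0002, 0], "dr": [0, 0, 0], "fingers": 0.03},
    {"slide": [0, -0.0002, 0], "dr": [0, 0, 0], "fingers": 0.04},
    {"slide": [0, -0.0002, 0], "dr": [0, 0, 0], "fingers": 0.05}
  ]
}}

```text
t: 20.68
eef_pos: [497.6, 136.9, 24.0]
tcp_rot: [-1.57, -0.006, -1.545]
ft_force: [0.3, 0.5, 0.8]
opening: 0.399
```

Request:
{"api": "drive_tool", "payload": {
  "steps": [
    {"slide": [0, 0, 0], "dr": [0, 0, 0], "fingers": 0.07},
    {"slide": [0, 0, 0], "dr": [0, 0, 0], "fingers": 0.07},
    {"slide": [0, 0, 0], "dr": [0, 0, 0], "fingers": 0.07},
    {"slide": [0, 0, 0], "dr": [0, 0, 0], "fingers": 0.07}
  ]
}}

```text
t: 21.02
eef_pos: [497.7, 136.8, 24.1]
tcp_rot: [-1.569, -0.006, -1.545]
ft_force: [0.1, -0.0, 0.5]
opening: 0.676
```

```bash
python3 look.py 17 wrist
```

```text
t 21.02 pos [497.69 136.85  24.1 ] rpy [-1.5693 -0.0064 -1.5452] F [ 0.09 -0.04  0.45] M [-0.   -0.09 -0.05] op 0.676 J [ 0.14  0.62  1.99 -0.01  0.53  0.13]
```

View pics/wrist17.png

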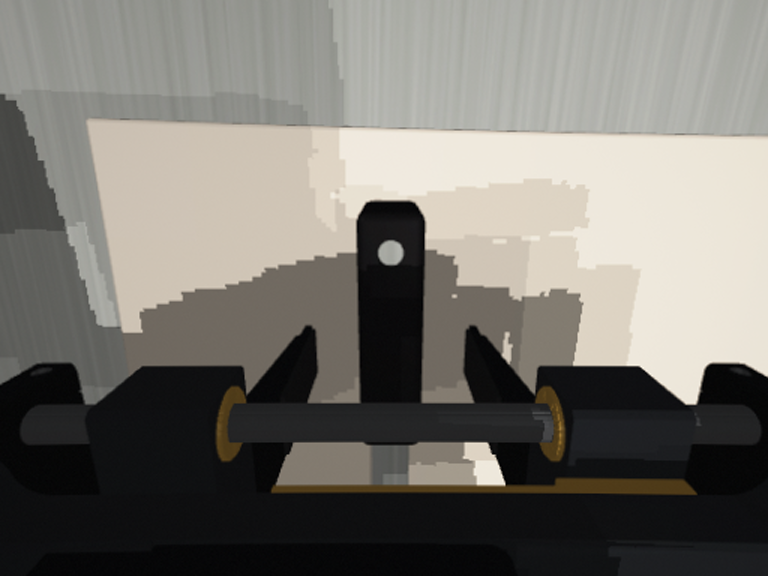

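The handle stands free between the open fingers. Now straight up and away.

Request:
{"api": "drive_tool", "payload": {
  "steps": [
    {"slide": [0, -0.02, 0], "dr": [0, 0, 0], "fingers": 0.07},
    {"slide": [0, -0.05, 0], "dr": [0, 0, 0], "fingers": 0.07},
    {"slide": [0, -0.085, 0], "dr": [0, 0, 0], "fingers": 0.07},
    {"slide": [0, -0.12, 0], "dr": [0, 0, 0], "fingers": 0.07},
    {"slide": [0, -0.15, 0], "dr": [0, 0, 0], "fingers": 0.07}
  ]
}}

```text
t: 21.48
eef_pos: [497.3, 137.8, 176.3]
tcp_rot: [-1.568, -0.006, -1.545]
ft_force: [0.2, 0.5, -0.2]
opening: 0.736
```

Request:
{"api": "drive_tool", "payload": {
  "steps": [
    {"slide": [-0.04, -0.03, 0], "dr": [0, 0, 0], "fingers": 0.07},
    {"slide": [-0.08, -0.05, 0], "dr": [0, 0, 0], "fingers": 0.07},
    {"slide": [-0.12, -0.05, 0], "dr": [0, 0, 0], "fingers": 0.07},
    {"slide": [-0.12, -0.05, 0], "dr": [0, 0, 0], "fingers": 0.07},
    {"slide": [-0.12, -0.05, 0], "dr": [0, 0, 0], "fingers": 0.07}
  ]
}}

```text
t: 21.9
eef_pos: [493.9, 260.3, 223.6]
tcp_rot: [-1.569, -0.006, -1.542]
ft_force: [0.5, -0.0, -0.4]
opening: 0.735
```

```bash
python3 look.py 18 top scene
```

```text
t 21.90 pos [493.85 260.28 223.59] rpy [-1.5685 -0.0059 -1.5419] F [ 0.47 -0.03 -0.37] M [-0.02 -0.1   0.04] op 0.735 J [ 0.37  0.39  1.71 -0.01  1.04  0.34]
```

View pics/top18.png

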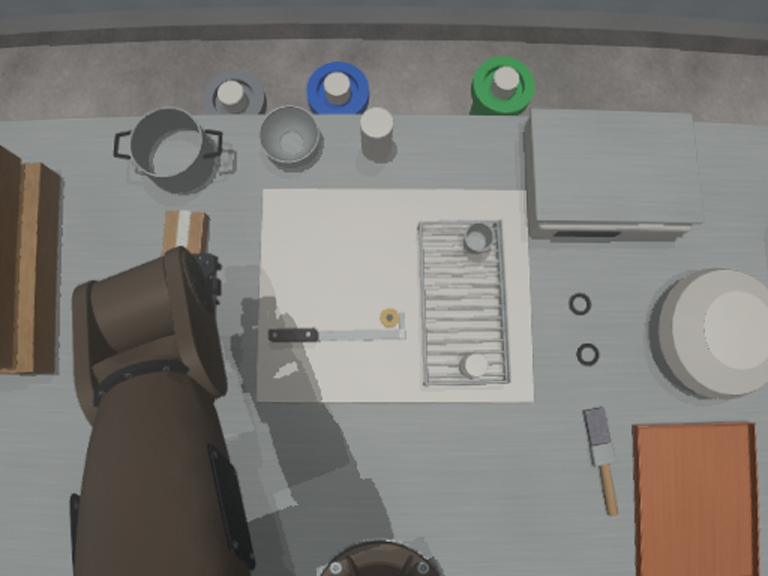

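View pics/scene18.png

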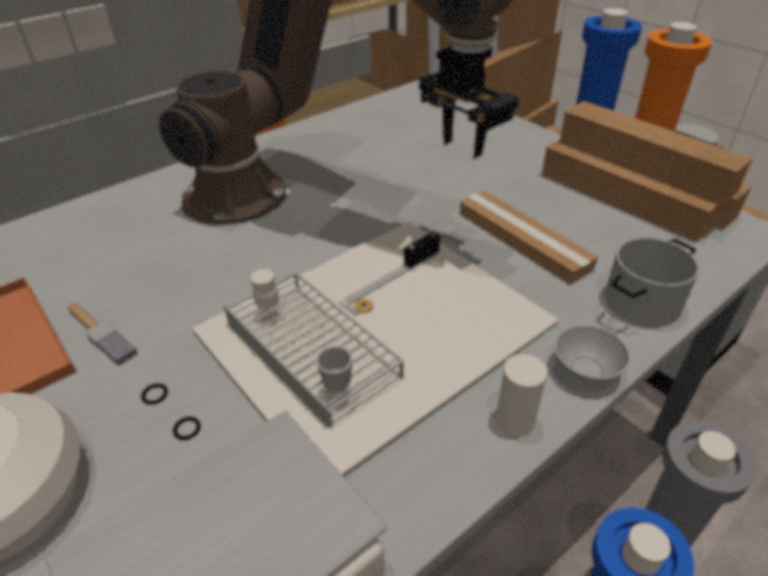

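The top view shows the disc at (390,317) on the open board. The probe lies flat, its handle at (293,335) and its hook at (402,320), in front of the rack edge at x ≈ 425. The cup, jar and rings are where they were, and the arm is clear of everything. I'm handing the job in.

```bash
python3 -c "
from cell import env
print(env.job_done())"
```

```text
the job is handed in; nothing more can be done
None
```

The disc is out on the open board and the probe lies released beside it, flat and clear of the rack. The job was handed in at about 22 s of the 64 s; the hand-in gives no verdict.

**How it went:** I took the probe off the carton and slid it in under the rack to one side of the disc. I then moved it sideways so the hook sat behind the disc, pressed it down and dragged the disc out. From just before the hook reached the disc until it stopped, the end-of-move readings put the blade's press on the board at about 5.5 to 9 N. That is the wrist force plus about 2 N of carried probe weight.

**Last checks:**
- **Disc:** its centre measured about 59 mm out from the front edge in the top view, with the probe still held; the required range is 35 to 140 mm. The final pictures show it in the same place.
- **Probe:** hook and handle lie in front of the rack, and the wrist picture after opening showed the handle free between the fingers.
- **Bystanders:** the cup, jar and rings look unmoved by eye in the final pictures; I did not measure them.

**What disagreed or went less smoothly:**
- **Board height and slope:** the cameras put the board top at about 8 to 15 mm above the counter, not 20, so I relied on touch. Touch gave about 12 mm and a slope near -0.006 rad; the camera slope estimates were about -0.005 and -0.010 rad.
- **Press readings:** the first touch in front of the rack reached about 11 N and the press behind the disc briefly about 10.7 N, both under 12 N. Wrist readings vary by roughly ±0.7 N and come only at the end of each move, so force within a move was not seen.
- **Refused moves:** my first five move calls were refused because they lacked the finger value. Nothing moved.

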